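Heft the lubricators and put the full ones away

ROBOT

A 7-joint arm with a two-finger parallel gripper is mounted at the origin on the work surface. World frame = base frame: x ahead of the robot, y to its left, z up, the work surface at z = 0. Lengths are in m, angles in rad, forces in N, time in s.
With the tool pointing down it reaches from about 0.4 to 0.85 m from the base axis. Payload 6.9 kg.
Tool frame: the origin (TCP) lies between the finger pads; the fingertips stand 8 mm ahead of it and the grasp point (between the pads) lies 11 mm behind it; z points along the fingers, y is the direction in which the jaws open and shut (so a half turn about z gives the same grasp; the last joint's range is limited). The gripper opens to 85 mm and grips with 20 to 120 N. Pads are 22 mm wide; open, the fingers measure 114 mm over their backs; the gripper's body (76 mm by 85 mm) begins 54 mm behind the grasp point. The pads swing forward as they close: fully open they stand 13 mm farther back than shut.
Start: joints at [1.359, 0.507, -0.238, 1.5, 0.126, 1.149, -0.155], TCP at [0.195, -0.594, 0.239] pointing down, gripper open.
Joint ranges: [-3.08, 3.08], [-0.24, 2.05], [-1.43, 1.35], [0, 2.5], [-1.52, 4.66], [0.17, 1.96], [-2.89, 2.89]. Speed limits (rad/s): [2.39, 2.39, 3.14, 3.14, 3.14, 3.14, 3.14].

INTERFACE

Orientations are given as a 3x3 rotation matrix whose columns are the frame's x, y, z axes.
In Python, from plant import bot, cams gives the robot as it stands. The module is installed in compiled form; this text tells all that it offers.
- The arm moves only by the shell command python3 -m handwheel 'ROWS' [FORCE]. ROWS is JSON, one flat list of numbers, 5 for each row, row after row: the shift along the world's x, y, z in cm, then the turn about the world's z in rad, then the finger opening in cm, from 0 to 8.54. A call has exactly 5 rows; each row is the pose to reach, as a shift and turn from the pose measured when the call began; what a row does not reach only later rows make up. A row lasts 1/12 s, in which the tool goes at most 41.7 mm and 7.16 degrees, less where a joint would pass 70% of its speed; a pose out of reach is approached as far as the arm can. A call with a gripper value outside its range is refused whole. The fingers move at their own pace and stop on an object; FORCE is the grip in N (left out, the last holds). Time passes only in rows, so rows that repeat a pose let the fingers close, or fill a call up. It gives the time, the measured TCP pose, the force and the opening at its end, in the units of the state.
- bot.get_state(): the state, without advancing time (a new reading comes with each control period).
- cams.capture(name): name is "side" or "top"; returns a dict with "img" (400x640x3 uint8, red, green, blue), "depth" (400x640 float32, m along the optical axis (not along the pixel's ray), 0 where there is no reading), "K" (3x3 intrinsics, pixels), "R" (3x3) and "t" (3): a world point X has camera coordinates R X + t. Camera axes: x right, y down, z forward; pixel columns grow to the right and rows downward; lengths in m; the calibration is good to about 2 mm. A picture is of the moment at which its call begins.
- bot.sign_off(): hands the job in, once; it reports no verdict.
The state is a dict: "clock": time; "joint_pos": joint angles; "dq": joint speeds; "tau": joint torques, N m; "ee_pos": TCP position; "orientation": TCP orientation; "ft_force": force on the tool from outside, world axes, zero at the start; "ft_torque": the same for the moment, N m; "width": finger opening in m.
Only numpy, scipy, OpenCV 4.12 (cv2) and the standard library are available. Lean on these libraries where they do the work, as an engineer would, in place of code of your own. Each camera call takes 0.05 s, during which the arm holds its last target.

TASK

The sealed lubricators on the rubber mat look alike, but some are full and some are spent: heft each one to tell by its weight. Pull the drawer out to its stop, stand every full one upright in a drawer pocket of its own and every spent one upright on the floor of the return tray, then push the drawer fully home; leave the tools on top of the cabinet where they lie.

Things in the scene. Friction and masses are not known exactly. Their poses are not given: they have to be found in the camera images.
- lube_a: one of up to six lubricators that look alike (None = absent): smooth aluminium can with black cap, 50 mm diameter, 56 mm high plus 2 mm button. Origin: centre of underside, z up. A full one weighs about 360 g, a spent one about 110 g (give or take a tenth); this can only be felt. They start upright about 90 mm apart on the mat, undersides 3 mm above the worktop.
- lube_b: one of up to six lubricators that look alike (None = absent): smooth aluminium can with black cap, 50 mm diameter, 56 mm high plus 2 mm button. Origin: centre of underside, z up. A full one weighs about 360 g, a spent one about 110 g (give or take a tenth); this can only be felt. They start upright about 90 mm apart on the mat, undersides 3 mm above the worktop.
- lube_c: one of up to six lubricators that look alike (None = absent): smooth aluminium can with black cap, 50 mm diameter, 56 mm high plus 2 mm button. Origin: centre of underside, z up. A full one weighs about 360 g, a spent one about 110 g (give or take a tenth); this can only be felt. They start upright about 90 mm apart on the mat, undersides 3 mm above the worktop.
- lube_d: one of up to six lubricators that look alike (None = absent): smooth aluminium can with black cap, 50 mm diameter, 56 mm high plus 2 mm button. Origin: centre of underside, z up. A full one weighs about 360 g, a spent one about 110 g (give or take a tenth); this can only be felt. They start upright about 90 mm apart on the mat, undersides 3 mm above the worktop.
- lube_e: one of up to six lubricators that look alike (None = absent): smooth aluminium can with black cap, 50 mm diameter, 56 mm high plus 2 mm button. Origin: centre of underside, z up. A full one weighs about 360 g, a spent one about 110 g (give or take a tenth); this can only be felt. They start upright about 90 mm apart on the mat, undersides 3 mm above the worktop.
- lube_f: one of up to six lubricators that look alike (None = absent): smooth aluminium can with black cap, 50 mm diameter, 56 mm high plus 2 mm button. Origin: centre of underside, z up. A full one weighs about 360 g, a spent one about 110 g (give or take a tenth); this can only be felt. They start upright about 90 mm apart on the mat, undersides 3 mm above the worktop.
- mat: fixed black rubber mat where the lubricators start, 270 x 180 x 3 mm; origin: centre of its underside on the worktop, long side along x. It lies to the left or the right of the cabinet, the tray on the other side.
- tray: fixed grey plastic return tray for spent lubricators, open box 270 (x) x 180 (y) x 30 mm, walls and floor 5 mm thick; origin: centre of its underside on the worktop. Spent cans stand on its floor, 5 mm above the origin.
- cabinet: fixed low green steel cabinet, 260 (x) x 250 (y) x 100 mm high; origin: centre of its underside on the worktop; its front with the drawer faces its own -x, towards the robot. Four shop tools lie on its top.
- drawer (a joint): how far the drawer is out, in m: 0 = fully home, 0.150 = at its outer stop; it slides along the cabinet's own -x (3 N friction, light damping), stays where left; hard stops at both ends. It may start somewhat ajar. Front panel 238 mm wide, 6 mm thick, its top edge 88 mm above the worktop. Home, a can 56 mm high passes under the cabinet's top with 20 mm to spare.
- handle (a point): centre of the drawer's steel bar handle, 12 mm thick, 100 mm long, running along the cabinet's y, 67 mm above the worktop and 33 mm below the cabinet top; its axis is 42 mm in front of the drawer panel, so a finger fits behind it from above. Moves with the drawer.
- pocket0 (a point): centre of the drawer's left (+y) pocket, on its floor, 16 mm above the worktop. Inside 64 (cabinet x) x 68 mm, black dividers 18 mm high, 4 mm thick; pockets 72 mm apart. The inside of the front panel is 60 mm in front of the pocket centre; drawer side walls 30 mm high. Moves with the drawer: at the outer stop 90 mm in front of the cabinet's body; home, hidden under its top.
- pocket1 (a point): centre of the drawer's middle pocket, on its floor, 16 mm above the worktop. Inside 64 (cabinet x) x 68 mm, black dividers 18 mm high, 4 mm thick; pockets 72 mm apart. The inside of the front panel is 60 mm in front of the pocket centre; drawer side walls 30 mm high. Moves with the drawer: at the outer stop 90 mm in front of the cabinet's body; home, hidden under its top.
- pocket2 (a point): centre of the drawer's right (-y) pocket, on its floor, 16 mm above the worktop. Inside 64 (cabinet x) x 68 mm, black dividers 18 mm high, 4 mm thick; pockets 72 mm apart. The inside of the front panel is 60 mm in front of the pocket centre; drawer side walls 30 mm high. Moves with the drawer: at the outer stop 90 mm in front of the cabinet's body; home, hidden under its top.
- bearing_cap: grey cast iron bearing cap, a 45 x 116 x 39 mm saddle; lies on the cabinet top, at least 50 mm behind its front edge; origin: centre of its underside. Not part of the job.
- drift_punch: brass drift punch, 100 mm long, 12 mm thick, lying; lies on the cabinet top, at least 50 mm behind its front edge; origin: centre of its underside. Not part of the job.
- hex_keys: hex key set with yellow handles in a black plastic holder, 30 x 50 mm, 46 mm high; lies on the cabinet top, at least 50 mm behind its front edge; origin: centre of its underside. Not part of the job.
- feeler_case: chrome feeler gauge case, 90 x 22 x 12 mm; lies on the cabinet top, at least 50 mm behind its front edge; origin: centre of its underside. Not part of the job.
Not all that is in view belongs to the job. What is shaped like the lube_d but pink is not meant.

How it is judged:
By the outcome, as a careful person would: the job done as asked, in the order asked, and still so for the second after the job is handed in, with the robot touching nothing.
Of lube_a, lube_b, lube_c, lube_d, lube_e, lube_f only 4 to 6 are there at a start; the rules pass over those that are not, and their reading is None.
At some moment in a run one of lube_a, lube_b, lube_c, lube_d, lube_e, lube_f may be knocked a few centimetres aside while the robot is not near it.
It also fails if it takes over 210 s, if anything falls off the work surface, if the arm or the gripper's body presses on something with over 40 N, if the wrist force passes 120 N, or if a joint passes its speed limit or range.

## Working session

There is one attempt and no reset: what is moved stays moved. The work goes in short steps, Python scripts to look and compute and a shell command to move; the robot and the scene stay as the last step left them, time stands still between calls to the robot, and variables do not carry over. Pictures are saved under pics/ and viewed, and the job is handed in when it is done.

```bash
mkdir -p pics; ls
python3 - <<'E'
from plant import bot,cams
import cv2
s=bot.get_state(); print({k:(v if isinstance(v,float) else [round(float(x),3) for x in __import__('numpy').ravel(v)]) for k,v in s.items()})
for n in('top','side'):
    c=cams.capture(n); cv2.imwrite(f'pics/{n}0.png',c['img'][...,::-1]); print(n,c['K'].tolist(),c['R'].round(3).tolist(),c['t'].tolist())
E
```

```text
pics
{'clock': 0.0, 'joint_pos': [1.359, 0.508, -0.238, 1.501, 0.126, 1.149, -0.155], 'dq': [0.001, 0.001, 0.002, 0.001, 0.0, 0.001, 0.0], 'tau': [0.0, -62.06, -2.186, -24.966, 0.013, 0.012, 0.0], 'ee_pos': [0.195, -0.593, 0.238], 'orientation': [0.95, 0.313, -0.001, 0.313, -0.95, 0.002, -0.0, -0.002, -1.0], 'ft_force': [-0.349, 0.114, 0.096], 'ft_torque': [0.05, -0.019, 0.043], 'width': 0.08522903197378219}
top [[476.5202494576688, 0.0, 318.29550977300863], [0.0, 476.5202494576688, 202.51802204666342], [0.0, 0.0, 1.0]] [[0.028, -0.999, 0.022], [-0.986, -0.031, -0.163], [0.163, -0.017, -0.986]] [-0.03711454764558721, 0.5853345356672288, 1.1490732678303373]
side [[386.5938231928767, 0.0, 320.5562178958639], [0.0, 386.5938231928767, 203.38926682519858], [0.0, 0.0, 1.0]] [[-0.876, -0.483, 0.004], [-0.314, 0.564, -0.764], [0.367, -0.67, -0.646]] [0.5346002560457886, 0.2664054192480875, 0.9092687788089849]
```

View pics/top0.png

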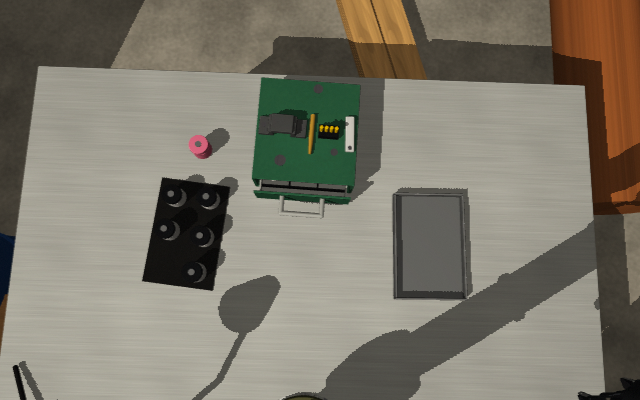

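View pics/side0.png

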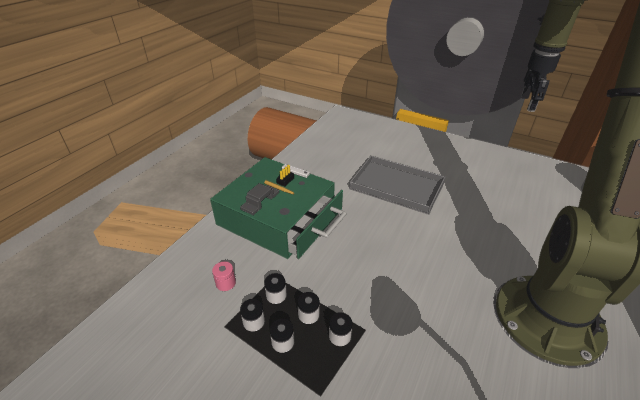

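The top view shows the five cans on the black mat at (175,196), (209,199), (170,230), (204,237) and (196,272). The pink can at (200,147) is not part of the job. The drawer is slightly ajar, with its handle at about (302,213), and the tray is at (430,246). Next I'll measure these positions.

```bash
cat > h.py <<'E'
import numpy as np, cv2
from plant import bot,cams
def cap(n,save=None):
    c=cams.capture(n)
    if save: cv2.imwrite(f'pics/{save}.png',c['img'][...,::-1])
    return c
def pts(c):
    v,u=np.mgrid[0:400,0:640]; d=c['depth']; K=c['K']
    P=np.stack([(u-K[0,2])/K[0,0]*d,(v-K[1,2])/K[1,1]*d,d],-1)-c['t']
    W=P@c['R']; W[d<=0]=np.nan; return W
def ray(c,u,v,z):
    r=c['R'].T@np.linalg.inv(c['K'])@np.array([u,v,1.]); o=-c['R'].T@c['t']
    return o+r*(z-o[2])/r[2]
def proj(c,X):
    p=c['K']@(c['R']@np.array(X)+c['t']); return p[:2]/p[2]
def cans(c,zmin=.05,zmax=.075,box=(.2,.9,.0,.6)):
    W=pts(c); m=(W[...,2]>zmin)&(W[...,2]<zmax)&(W[...,0]>box[0])&(W[...,0]<box[1])&(W[...,1]>box[2])&(W[...,1]<box[3])
    n,l,st,ce=cv2.connectedComponentsWithStats(m.astype(np.uint8)); out=[]
    for i in range(1,n):
        if st[i,4]<40: continue
        p=W[l==i]; top=p[p[:,2]>np.nanmedian(p[:,2])-.004]
        (cx,cy),r=cv2.minEnclosingCircle(top[:,:2].astype(np.float32))
        out.append((cx,cy,r,np.median(p[:,2]),st[i,4],*ce[i]))
    return np.array(out)
def st():
    s=bot.get_state(); print('t%.2f'%s['clock'],'p',np.round(s['ee_pos'],4),'yaw(y-axis) %.3f'%np.arctan2(s['orientation'][1][1],s['orientation'][0][1]),'f',np.round(s['ft_force'],2),'w %.4f'%s['width']); return s
E
python3 - <<'E'
from h import *
np.set_printoptions(suppress=True,precision=4)
for n in('top','side'):
    c=cap(n); print(n); print(cans(c))
    W=pts(c)
    if n=='top':
        for nm,uv in dict(tableL=(100,150),mat=(185,255),handle=(302,214),cabtop=(300,165),trayfl=(430,246)).items(): print(nm,W[uv[1],uv[0]])
        # cabinet
        m=(W[...,2]>.09)&(W[...,2]<.105)&(W[...,0]>.5)&(abs(W[...,1])<.3)
        p=W[m]; print('cab rect',cv2.minAreaRect(p[:,:2].astype(np.float32)))
        m=(W[...,2]>.02)&(W[...,2]<.04)&(W[...,1]<-.1)&(W[...,0]>.2)
        print('tray rect',cv2.minAreaRect(W[m][:,:2].astype(np.float32)), W[m].shape)
        m=(W[...,2]>.055)&(W[...,2]<.08)&(abs(W[...,1])<.15)&(W[...,0]>.35)&(W[...,0]<.6)
        l=cv2.connectedComponentsWithStats(m.astype(np.uint8)); print(l[2],l[3])
        img=c['img']; g=cv2.resize(img[150:300,120:480],None,fx=2.2,fy=2.2,interpolation=cv2.INTER_CUBIC); cv2.imwrite('pics/crop0.png',g[...,::-1])
E
```

```text
top
[[  0.7259   0.2889   0.0252   0.0554 294.     198.1599 144.0272]
 [  0.5956   0.3466   0.0252   0.0588 324.     171.1512 193.6914]
 [  0.5919   0.2598   0.0251   0.0585 322.     206.0714 196.3168]
 [  0.5768   0.0696   0.0736   0.0703 294.     287.8401 205.5714]
 [  0.5093   0.3573   0.0252   0.0586 335.     164.1343 228.2239]
 [  0.4946   0.2693   0.0249   0.0586 332.     199.8434 235.2199]
 [  0.405    0.2829   0.0254   0.0592 339.     191.6519 271.4956]]
tableL [0.7162 0.558  0.0013]
mat [0.4477 0.3153 0.002 ]
handle [0.5524 0.0196 0.0727]
cabtop [0.6692 0.0281 0.0978]
trayfl [ 0.4887 -0.3118  0.0052]
cab rect ((0.7416940927505493, 0.015048399567604065), (0.25032666325569153, 0.293412983417511), 87.60482025146484)
tray rect ((0.48919394612312317, -0.24943464994430542), (0.2720161974430084, 0.2950238287448883), 0.6719676852226257) (883, 3)
[[     0      0    640    400 255492]
 [   257    193      1      2      2]
 [   261    194     89     24    506]] [[319.535  199.4867]
 [257.     193.5   ]
 [302.0593 206.2154]]
side
[[  0.763    0.137    0.13     0.0625 469.     250.5906 225.9275]
 [  0.5752   0.0717   0.0752   0.0686 344.     318.0116 230.064 ]
 [  0.7261   0.2909   0.0258   0.0547 270.     222.0519 269.5148]
 [  0.5916   0.2611   0.0253   0.0577 307.     274.1336 281.9121]
 [  0.4942   0.2704   0.0254   0.0577 355.     307.8648 301.5577]
 [  0.5958   0.3476   0.0252   0.0577 374.     250.9037 308.6604]
 [  0.4059   0.2843   0.0251   0.0578 402.     340.2786 323.0821]
 [  0.5094   0.3586   0.0251   0.0579 417.     280.9928 329.3189]]
```

View pics/crop0.png

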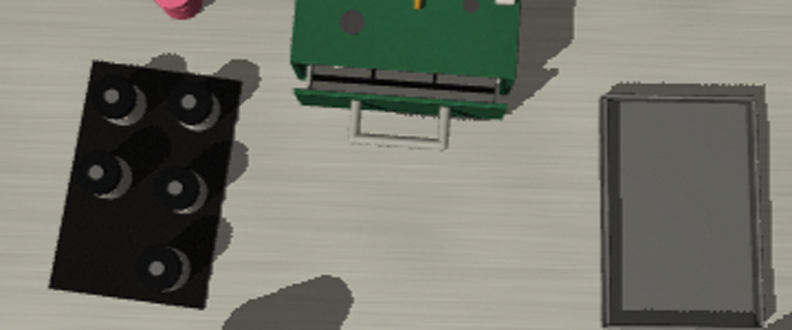

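The crop shows the five black-capped cans on the mat, the handle bar and the tray. The two views agree on the can centres to about 1.5 mm, with tops at 58–59 mm. Next I need the cabinet yaw, the handle and the tray interior.

Run:
```python
from h import *
np.set_printoptions(suppress=True,precision=4)
for n in('top','side'):
    c=cap(n); W=pts(c); hsv=cv2.cvtColor(c['img'],cv2.COLOR_RGB2HSV)
    # handle: bright/grey pixels with z .055-.08, x<.57
    m=(W[...,2]>.05)&(W[...,2]<.08)&(abs(W[...,1])<.2)&(W[...,0]>.45)&(W[...,0]<.585)&(hsv[...,1]<70)
    l=cv2.connectedComponentsWithStats(m.astype(np.uint8)); i=1+np.argmax(l[2][1:,4]); p=W[l[1]==i]
    print(n,'handle',len(p),p.min(0),p.max(0))
    f=p[p[:,0]<p[:,0].min()+.016+0.0]; 
    vx=cv2.fitLine(f[:,:2].astype(np.float32),cv2.DIST_HUBER,0,.01,.01).ravel(); print('line',vx,'yaw of y-axis',np.arctan2(vx[1],vx[0])-np.pi/2, 'topz',np.percentile(f[:,2],90), 'yrange',f[:,1].min(),f[:,1].max())
    g=(hsv[...,0]>55)&(hsv[...,0]<95)&(hsv[...,1]>80)
    m=(W[...,2]>.094)&(W[...,2]<.106)&(W[...,0]>.5)&(W[...,0]<1)&(abs(W[...,1])<.3)&g
    p=W[m]; print('cab',cv2.minAreaRect(p[:,:2].astype(np.float32)),np.median(p[:,2]))
    m=g&(W[...,2]>.08)&(W[...,2]<.0925)&(W[...,0]>.5)&(W[...,0]<.66)&(abs(W[...,1])<.2)
    p=W[m]; print('panel top',len(p),np.median(p[:,2]),cv2.minAreaRect(p[:,:2].astype(np.float32)))
    m=(W[...,2]>.022)&(W[...,2]<.04)&(W[...,1]<-.13)&(W[...,1]>-.5)&(W[...,0]>.3)&(W[...,0]<.7)
    l=cv2.connectedComponentsWithStats(m.astype(np.uint8)); i=1+np.argmax(l[2][1:,4]);p=W[l[1]==i]
    print('tray',cv2.minAreaRect(p[:,:2].astype(np.float32)),len(p))
    m=(W[...,2]>.000)&(W[...,2]<.009)&(hsv[...,2]<45)&(W[...,1]>.15)&(W[...,0]>.3)&(W[...,0]<.7)
    print('matz',np.median(W[m][:,2]))
```

```text
top handle 319 [ 0.5462 -0.0338  0.0636] [0.5846 0.0787 0.0778]
line [0.0246 0.9997 0.5534 0.0206] yaw of y-axis -0.024575353 topz 0.07440232097735022 yrange -0.03201429807930867 0.07872469060659598
cab ((0.7422525882720947, 0.015342585742473602), (0.2490159422159195, 0.2931821048259735), 87.57390594482422) 0.09948470583843372
panel top 262 0.08716022005567237 ((0.6221785545349121, 0.01993698626756668), (0.24500736594200134, 0.05519461631774902), 87.364990234375)
tray ((0.4892856478691101, -0.30586177110671997), (0.27079302072525024, 0.18190698325634003), 0.6344404816627502) 820
matz 0.00321740412333332
side handle 218 [ 0.5459 -0.0313  0.0615] [0.5847 0.0818 0.0757]
line [0.0538 0.9985 0.5515 0.0211] yaw of y-axis -0.053863168 topz 0.07223878397018317 yrange -0.029648154419719498 0.08178221532868703
cab ((0.7562252283096313, 0.016132988035678864), (0.25131964683532715, 0.2605030834674835), 87.40242004394531) 0.09864040980227345
panel top 211 0.08536057952050291 ((0.615673303604126, 0.02481592446565628), (0.2490021288394928, 0.057674579322338104), 83.05435943603516)
tray ((0.48855531215667725, -0.30513614416122437), (0.27148041129112244, 0.18936580419540405), 1.3295366764068604) 499
matz 0.0020734330609608123
```

Cabinet yaw is about −0.043 rad. The handle axis is at about (0.552, 0.024), so the drawer is about 27 mm out. Plan: turn the jaws along x and go over the handle.

```bash
python3 -m handwheel '[7,12.3,0,0.24,3, 14,24.6,0,0.48,3, 21,36.9,0,0.72,3, 28,49.2,0,0.96,3, 35.8,61.7,0,1.2,3]' 60; python3 -c "from h import *;st()"
```

```text
clock: 0.72
ee_pos: [0.2991, -0.411, 0.2392]
orientation: [[0.583, 0.813, -0.001], [0.813, -0.583, -0.0], [-0.0, -0.0, -1.0]]
ft_force: [0.5, 0.5, 0.5]
width: 0.0301
t0.72 p [ 0.2991 -0.411   0.2392] yaw(y-axis) -0.622 f [0.51 0.46 0.55] w 0.0301
```

```bash
python3 -m handwheel '[25.4,43.5,0,0.58,3, 25.4,43.5,0,0.58,3, 25.4,43.5,0,0.58,3, 25.4,43.5,0,0.58,3, 25.4,43.5,0,0.58,3]';  python3 -c "from h import *;st()"
```

```text
clock: 1.13
ee_pos: [0.4041, -0.2311, 0.2395]
orientation: [[0.036, 0.999, 0.0], [0.999, -0.036, -0.001], [-0.001, 0.0, -1.0]]
ft_force: [0.9, -0.4, 0.7]
width: 0.0302
t1.13 p [ 0.4041 -0.2311  0.2395] yaw(y-axis) -0.036 f [ 0.92 -0.35  0.73] w 0.0302
```

```bash
python3 -c "
from h import *;s=st();p=s['ee_pos'];print((np.array([.552,.024,.09])-p)*100)"
```

```text
t1.13 p [ 0.4041 -0.2311  0.2395] yaw(y-axis) -0.036 f [ 0.92 -0.35  0.73] w 0.0302
[ 14.79241092  25.50805256 -14.9473087 ]
```

```bash
python3 -m handwheel '[14.8,25.5,0,0,3, 14.8,25.5,0,0,3, 14.8,25.5,0,0,3, 14.8,25.5,0,0,3, 14.8,25.5,0,0,3]'; python3 -m handwheel '[3,5.5,-4,0,3, 3,5.5,-8,0,3, 3,5.5,-8,0,3, 3,5.5,-8,0,3, 3,5.5,-8,0,3]'; python3 -c "
from h import *;s=st();cap('top','top1');cap('side','side1')
for n in('top','side'):
    c=cap(n);x,y=map(int,proj(c,[.55,.02,.1])); x=max(x,110);y=max(y,90)
    cv2.imwrite(f'pics/{n}1c.png',cv2.resize(c['img'][y-80:y+80,x-100:x+100],None,fx=3.5,fy=3.5)[...,::-1])
"
```

```text
clock: 1.55
ee_pos: [0.5085, -0.0508, 0.2396]
orientation: [[0.036, 0.999, 0.001], [0.999, -0.036, -0.002], [-0.002, 0.001, -1.0]]
ft_force: [0.6, -0.3, -0.1]
width: 0.0299
clock: 1.97
ee_pos: [0.5379, 0.0045, 0.159]
orientation: [[0.035, 0.999, -0.002], [0.999, -0.035, -0.002], [-0.002, -0.002, -1.0]]
ft_force: [0.2, -0.2, 0.8]
width: 0.0302
t1.97 p [0.5379 0.0045 0.159 ] yaw(y-axis) -0.035 f [ 0.2  -0.24  0.83] w 0.0302
```

View pics/side1c.png

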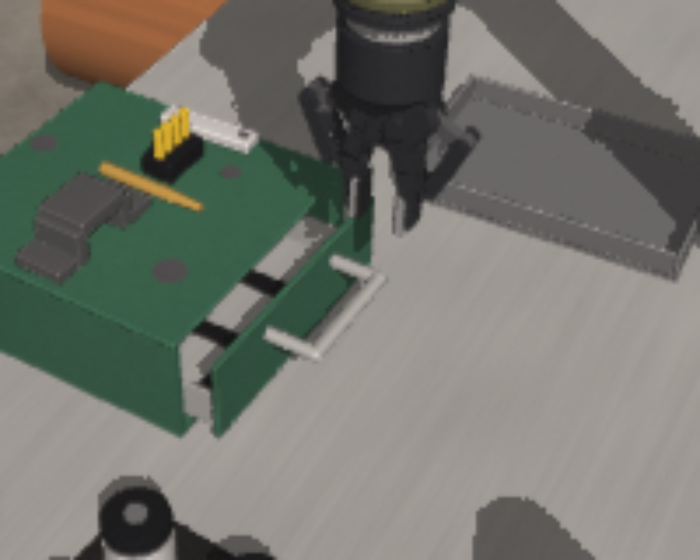

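View pics/top1c.png

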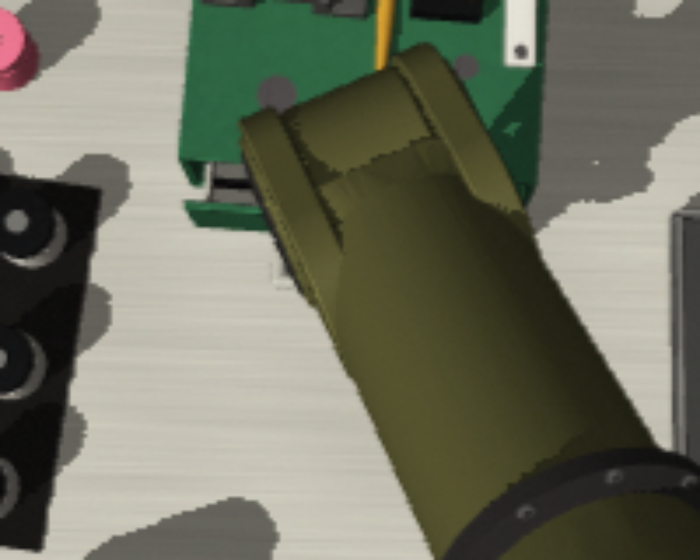

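Side crop: the jaws hang above and behind the bar with their opening along x, and the bar runs (300,345)–(375,280). I'll centre on the bar and descend.

```bash
python3 -m handwheel '[1.4,2,0,-0.01,3, 1.4,2,-1,-0.01,3, 1.4,2,-3,-0.01,3, 1.4,2,-5,-0.01,3, 1.4,2,-6,-0.01,3]'; python3 -m handwheel '[0,0,-1,0,3, 0,0,-2,0,3, 0,0,-3,0,3, 0,0,-3.5,0,3, 0,0,-3.5,0,3]';  python3 -c "
from h import *;s=st()
for n in('side',):
    c=cap(n);x,y=map(int,proj(c,[.55,.02,.1])); x=max(x,110);y=max(y,90)
    cv2.imwrite(f'pics/{n}2c.png',cv2.resize(c['img'][y-60:y+60,x-80:x+80],None,fx=5,fy=5)[...,::-1])
"
```

```text
clock: 2.58
ee_pos: [0.5526, 0.0217, 0.1003]
orientation: [[0.05, 0.999, 0.003], [0.999, -0.05, -0.003], [-0.003, 0.003, -1.0]]
ft_force: [-0.8, -0.9, -0.1]
width: 0.0303
clock: 3.0
ee_pos: [0.5522, 0.0215, 0.0644]
orientation: [[0.05, 0.999, 0.001], [0.999, -0.05, -0.003], [-0.003, 0.001, -1.0]]
ft_force: [0.4, -0.2, 0.0]
width: 0.0301
t3.00 p [0.5522 0.0215 0.0644] yaw(y-axis) -0.050 f [ 0.37 -0.18  0.02] w 0.0301
```

View pics/side2c.png

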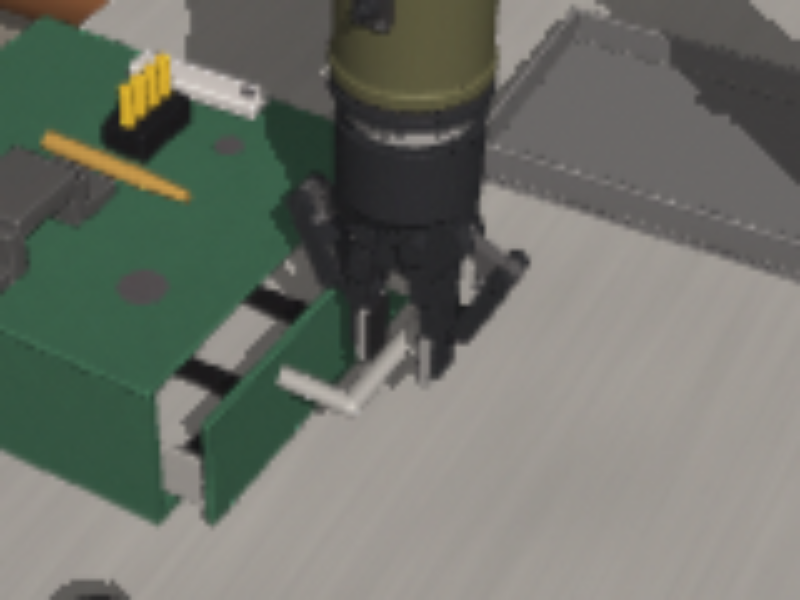

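The bar lies between the pads, at about (400,350). Close the fingers.

```bash
python3 -m handwheel '[0,0,0,0,1, 0,0,0,0,0.8, 0,0,0,0,0.8, 0,0,0,0,0.8, 0,0,0,0,0.8]' 40
```

```text
clock: 3.47
ee_pos: [0.5533, 0.0219, 0.0657]
orientation: [[0.05, 0.999, 0.004], [0.999, -0.05, -0.003], [-0.003, 0.004, -1.0]]
ft_force: [1.8, 0.4, 4.0]
width: 0.0101
```

```bash
python3 -m handwheel '[-1,0.04,0,0,0.8, -2.5,0.1,0,0,0.8, -4,0.17,0,0,0.8, -5.5,0.24,0,0,0.8, -7,0.3,0,0,0.8]' 40;python3 -m handwheel '[-1,0.04,0,0,0.8, -2,0.09,0,0,0.8, -3,0.13,0,0,0.8, -4,0.17,0,0,0.8, -4.5,0.19,0,0,0.8]' 40
```

```text
clock: 3.88
ee_pos: [0.4841, 0.0248, 0.0658]
orientation: [[0.05, 0.999, 0.006], [0.999, -0.05, -0.002], [-0.002, 0.006, -1.0]]
ft_force: [5.1, -0.5, -6.7]
width: 0.0104
clock: 4.3
ee_pos: [0.4376, 0.0268, 0.0658]
orientation: [[0.05, 0.999, 0.005], [0.999, -0.05, -0.002], [-0.002, 0.005, -1.0]]
ft_force: [3.3, 0.7, -6.4]
width: 0.0102
```

```bash
python3 -m handwheel '[-0.3,0.01,0,0,0.8, -0.6,0.02,0,0,0.8, -0.9,0.04,0,0,0.8, -1.2,0.05,0,0,0.8, -1.4,0.06,0,0,0.8]' 40; python3 -m handwheel '[0,0,0,0,0.8, -0.3,0,0,0,0.8, -0.3,0,0,0,0.8, -0.3,0,0,0,0.8, -0.3,0,0,0,0.8]' 40
```

```text
clock: 4.72
ee_pos: [0.431, 0.0272, 0.066]
orientation: [[0.052, 0.999, 0.017], [0.999, -0.052, 0.001], [0.002, 0.017, -1.0]]
ft_force: [31.9, -6.4, -41.1]
width: 0.0103
clock: 5.13
ee_pos: [0.4312, 0.0271, 0.0659]
orientation: [[0.053, 0.998, 0.022], [0.999, -0.053, 0.002], [0.003, 0.022, -1.0]]
ft_force: [15.4, -2.3, -23.2]
width: 0.0099
```

The drawer is at its stop: x has stalled at 0.431 and the force rose. Release and lift.

```bash
python3 -m handwheel '[0,0,0,0,3, 0,0,0,0,3, 0,0,0,0,3, 0,0,3,0,3, 0,0,6,0,3]'; python3 -m handwheel '[0,0,4,0,3, 0,4,8,0,3, 0,8,11,0,5, 0,11,11,0,7, 0,14,11,0,7]'
python3 - <<'E'
from h import *
np.set_printoptions(suppress=True,precision=4)
s=st()
for n in('top','side'):
    c=cap(n,n+'3'); print(n); print(cans(c,box=(.3,.8,.2,.6)))
    W=pts(c);hsv=cv2.cvtColor(c['img'],cv2.COLOR_RGB2HSV)
    g=(hsv[...,0]>55)&(hsv[...,0]<95)&(hsv[...,1]>80)
    m=g&(W[...,2]>.08)&(W[...,2]<.0925)&(W[...,0]>.4)&(W[...,0]<.52)&(abs(W[...,1])<.2)
    p=W[m]; print('panel',cv2.minAreaRect(p[:,:2].astype(np.float32)))
    if n=='top':
        cv2.imwrite('pics/top3c.png',cv2.resize(c['img'][160:300,120:360],None,fx=3.3,fy=3.3)[...,::-1])
E
```

```text
clock: 5.55
ee_pos: [0.4288, 0.0274, 0.1256]
orientation: [[0.051, 0.999, 0.016], [0.999, -0.051, 0.002], [0.003, 0.016, -1.0]]
ft_force: [-0.0, -0.6, 0.1]
width: 0.0301
clock: 5.97
ee_pos: [0.4287, 0.1689, 0.2384]
orientation: [[0.053, 0.998, 0.02], [0.999, -0.054, 0.002], [0.003, 0.02, -1.0]]
ft_force: [0.9, 0.0, -1.2]
width: 0.0653
t5.97 p [0.4287 0.1689 0.2384] yaw(y-axis) -0.054 f [ 0.9   0.   -1.22] w 0.0653
top
[[  0.7272   0.2884   0.0259   0.0555 292.     198.0651 144.0411]
 [  0.5961   0.3465   0.0256   0.0585 324.     171.1574 193.6698]
 [  0.5922   0.2599   0.0251   0.0585 317.     206.0694 196.2461]
 [  0.5128   0.3613   0.023    0.0588 125.     160.4    224.264 ]]
panel ((0.4750295579433441, 0.026500016450881958), (0.23524557054042816, 0.00604216568171978), 87.53204345703125)
side
[[  0.7259   0.2898   0.0258   0.0548 267.     222.0562 269.4532]
 [  0.5913   0.2598   0.026    0.0577 309.     274.1715 281.8673]
 [  0.495    0.2699   0.0257   0.0577 350.     307.8971 301.4743]
 [  0.5954   0.3472   0.0256   0.0578 372.     250.8763 308.6586]
 [  0.4047   0.2836   0.0255   0.0579 402.     340.2388 323.097 ]
 [  0.5096   0.3583   0.0259   0.0579 421.     280.9145 329.3634]]
panel ((0.47672972083091736, 0.0629044771194458), (0.16962622106075287, 0.007870321162045002), 87.73056030273438)
```

View pics/top3c.png

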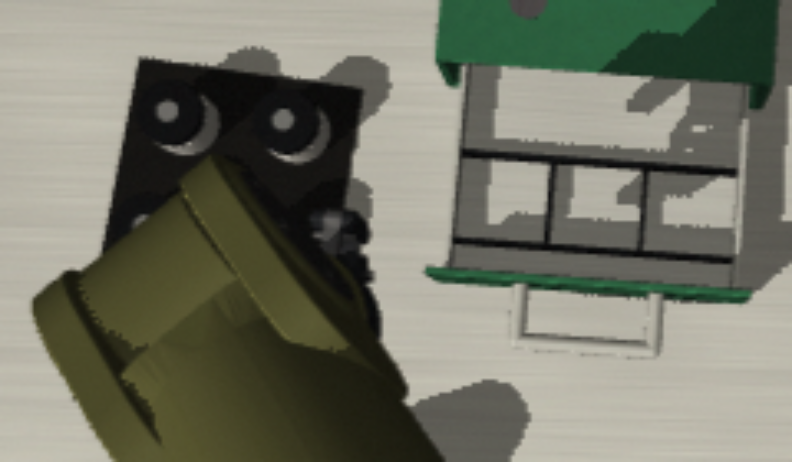

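View pics/side3.png

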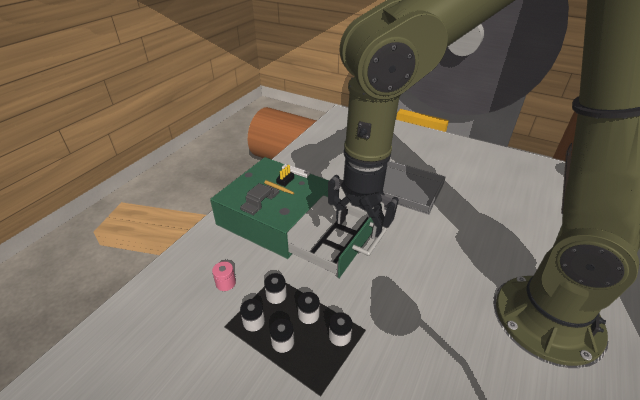

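The top crop shows the drawer fully out with its pockets at about (508,200), (598,209) and (690,213). The side view still shows five cans where they were. Now E, the near can (side image (340,323)).

```bash
python3 - <<'E'
from h import *
c=cap('top')
for u,v in((508,203),(598,209),(690,213)): print(ray(c,120+u/3.3,160+v/3.3,.034).round(4))
E
python3 -m handwheel '[-1.2,4,0,0,7, -2.4,8,0,0,7, -2.4,11.5,0,0,7, -2.4,11.5,-3,0,7, -2.4,11.5,-7,0,7]'
python3 -m handwheel '[0,0,-3,0,7, 0,0,-6,0,7, 0,0,-8,0,7, 0,0,-8,0,7, 0,0,-8,0,7]'
```

```text
[0.5365 0.0903 0.034 ]
[0.534  0.0215 0.034 ]
[ 0.533 -0.049  0.034]
clock: 6.53
ee_pos: [0.4036, 0.2884, 0.1675]
orientation: [[0.041, 0.999, 0.021], [0.999, -0.042, 0.007], [0.008, 0.02, -1.0]]
ft_force: [1.8, -0.8, -0.3]
width: 0.0702
clock: 6.95
ee_pos: [0.4029, 0.2868, 0.0868]
orientation: [[0.042, 0.999, 0.018], [0.999, -0.042, 0.004], [0.005, 0.018, -1.0]]
ft_force: [-0.1, -0.2, 1.3]
width: 0.0698
```

```bash
python3 -m handwheel '[0.2,-0.3,0,0,7, 0.2,-0.3,-2,0,7, 0.2,-0.3,-4,0,7, 0.2,-0.3,-5.3,0,7, 0.2,-0.3,-5.3,0,7]'; python3 -m handwheel '[0,0,0,0,4.5, 0,0,0,0,4.5, 0,0,0,0,4.5, 0,0,0,0,4.5, 0,0,0,0,4.5]' 60; python3 -m handwheel '[0,0,1,0,4.5, 0,0,3,0,4.5, 0,0,6,0,4.5, 0,0,9,0,4.5, 0,0,9,0,4.5]';python3 -m handwheel '[0,0,0,0,4.5, 0,0,0,0,4.5, 0,0,0,0,4.5, 0,0,0,0,4.5, 0,0,0,0,4.5]'
```

```text
clock: 7.37
ee_pos: [0.4051, 0.2827, 0.0334]
orientation: [[0.043, 0.999, 0.017], [0.999, -0.043, 0.003], [0.004, 0.017, -1.0]]
ft_force: [1.1, 0.3, 0.1]
width: 0.0698
clock: 7.78
ee_pos: [0.406, 0.2829, 0.0351]
orientation: [[0.043, 0.999, 0.02], [0.999, -0.043, 0.004], [0.005, 0.02, -1.0]]
ft_force: [0.1, -1.5, 6.9]
width: 0.0487
clock: 8.2
ee_pos: [0.4078, 0.2851, 0.1307]
orientation: [[0.043, 0.999, 0.027], [0.999, -0.043, 0.009], [0.01, 0.026, -1.0]]
ft_force: [0.6, 0.8, -0.4]
width: 0.0487
clock: 8.62
ee_pos: [0.4074, 0.2848, 0.1299]
orientation: [[0.043, 0.999, 0.025], [0.999, -0.043, 0.008], [0.009, 0.025, -1.0]]
ft_force: [0.1, 0.4, -0.8]
width: 0.0484
```

```bash
cat >> h.py <<'E'
def weigh(n=8):
    f=[]
    for i in range(n):
        c=cams.capture('side'); f.append(bot.get_state()['ft_force'])
    f=np.array(f); print('fz',f[:,2].round(2),'mean',f.mean(0).round(2)); return c
E
python3 -c "
from h import *
c=weigh();st();cv2.imwrite('pics/w1.png',c['img'][180:380,200:420][...,::-1])"
```

```text
fz [-1.13 -0.51 -0.71 -1.13 -1.49 -0.87 -0.7  -1.  ] mean [ 0.03 -0.34 -0.94]
t9.02 p [0.4077 0.2851 0.1306] yaw(y-axis) -0.043 f [-0.43 -0.71 -1.  ] w 0.0486
```

View pics/w1.png

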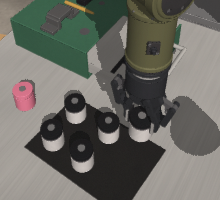

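E is spent (−0.94 N), and the picture shows it lifted at (140,125). Carry it to the tray.

```bash
python3 -m handwheel '[1,-2,3,0,4.5, 1,-6,4,0,4.5, 2,-10,4,0,4.5, 2,-14,4,0,4.5, 2,-18,4,0,4.5]'; python3 -m handwheel '[1,-4,0,0,4.5, 1,-8,0,0,4.5, 1,-12,0,0,4.5, 1,-16,0,0,4.5, 1,-20,0,0,4.5]';python3 -m handwheel '[0,-4,0,0,4.5, 0,-8,0,0,4.5, 0,-12,0,0,4.5, 0,-16,0,0,4.5, 0,-20,0,0,4.5]'
```

```text
clock: 9.43
ee_pos: [0.428, 0.1035, 0.1708]
orientation: [[0.043, 0.999, 0.028], [0.999, -0.043, 0.009], [0.01, 0.027, -1.0]]
ft_force: [1.2, 0.4, -1.3]
width: 0.0483
clock: 9.85
ee_pos: [0.4376, -0.0985, 0.171]
orientation: [[0.043, 0.999, 0.028], [0.999, -0.043, 0.008], [0.01, 0.028, -1.0]]
ft_force: [1.7, -0.9, -1.6]
width: 0.049
clock: 10.27
ee_pos: [0.4371, -0.3007, 0.1711]
orientation: [[0.043, 0.999, 0.028], [0.999, -0.043, 0.008], [0.009, 0.028, -1.0]]
ft_force: [1.8, 0.6, 0.0]
width: 0.0486
```

Now to (0.44, −0.345), then lower.

```bash
python3 -m handwheel '[0.3,-2,0,0,4.5, 0.3,-4.4,0,0,4.5, 0.3,-4.4,-3,0,4.5, 0.3,-4.4,-6,0,4.5, 0.3,-4.4,-9,0,4.5]'; python3 -m handwheel '[0,0,-1.5,0,4.5, 0,0,-3,0,4.5, 0,0,-4,0,4.5, 0,0,-4.3,0,4.5, 0,0,-4.3,0,4.5]'; python3 -c "from h import *;st()"
```

```text
clock: 10.68
ee_pos: [0.44, -0.3456, 0.0802]
orientation: [[0.045, 0.999, 0.029], [0.999, -0.045, 0.007], [0.009, 0.029, -1.0]]
ft_force: [0.5, 0.2, -1.2]
width: 0.0484
clock: 11.1
ee_pos: [0.4397, -0.3454, 0.0375]
orientation: [[0.045, 0.999, 0.028], [0.999, -0.045, 0.007], [0.009, 0.028, -1.0]]
ft_force: [-0.3, 0.9, -1.7]
width: 0.0484
t11.10 p [ 0.4397 -0.3454  0.0375] yaw(y-axis) -0.045 f [-0.25  0.89 -1.68] w 0.0484
```

```bash
python3 -m handwheel '[0,0,-0.1,0,4.5, 0,0,-0.1,0,4.5, 0,0,-0.1,0,7, 0,0,-0.1,0,7, 0,0,1,0,7]'; python3 -m handwheel '[0,0,4,0,7, 0,0,8,0,7, 0,0,11,0,7, 0,4,11,0,7, 0,8,11,0,7]'
python3 - <<'E'
from h import *
np.set_printoptions(suppress=True,precision=4)
st()
for n in('top','side'):
    c=cap(n,n+'4'); print(cans(c,box=(.3,.7,.2,.6))); print('tray',cans(c,box=(.3,.7,-.42,-.2)))
E
```

```text
clock: 11.52
ee_pos: [0.4389, -0.3449, 0.0465]
orientation: [[0.044, 0.999, 0.026], [0.999, -0.045, 0.009], [0.01, 0.026, -1.0]]
ft_force: [0.0, -0.1, -0.4]
width: 0.07
clock: 11.93
ee_pos: [0.4401, -0.2665, 0.159]
orientation: [[0.05, 0.998, 0.031], [0.999, -0.05, 0.006], [0.007, 0.031, -1.0]]
ft_force: [1.0, 1.0, 0.0]
width: 0.0704
t11.93 p [ 0.4401 -0.2665  0.159 ] yaw(y-axis) -0.050 f [0.95 1.   0.02] w 0.0704
[[  0.5959   0.3465   0.0254   0.0588 324.     171.179  193.6265]
 [  0.5918   0.2596   0.0255   0.0586 324.     206.0741 196.358 ]
 [  0.509    0.3568   0.0254   0.0589 335.     164.1284 228.209 ]
 [  0.4945   0.2686   0.025    0.0588 332.     199.8434 235.2289]]
tray []
[[  0.5921   0.2603   0.0259   0.0577 314.     274.1146 281.9936]
 [  0.4948   0.2705   0.0258   0.0579 350.     307.9371 301.4657]
 [  0.596    0.3476   0.026    0.0578 373.     250.8472 308.6944]
 [  0.5091   0.3573   0.0258   0.0578 415.     280.8867 329.3133]]
tray [[  0.4399  -0.3421   0.0252   0.0589 135.     417.     170.6815]]
```

View pics/side4.png

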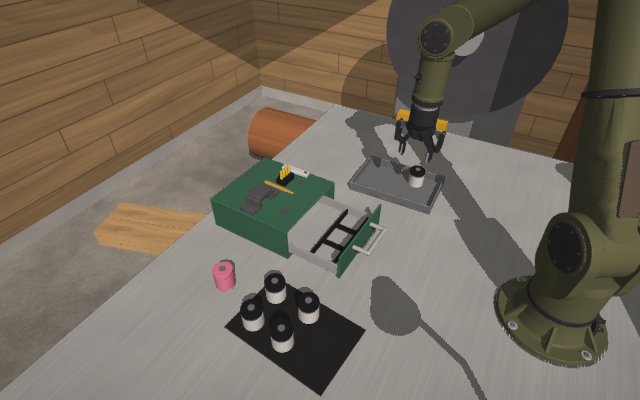

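E stands upright in the tray at (417,175). Next is D at (0.4947, 0.2697), side image (308,301).

```bash
python3 -m handwheel '[0,4,0,0,7, 0.5,8,0,0,7, 1,12,0,0,7, 1.5,16,0,0,7, 2,20,0,0,7]'; python3 -m handwheel '[0,4,0,0,7, 0.5,8,0,0,7, 1,12,0,0,7, 1.5,16,0,0,7, 2,20,0,0,7]';python3 -m handwheel '[0.5,4,0,0,7, 1,8,0,0,7, 1.5,12,0,0,7, 1.5,13.5,0,0,7, 1.5,13.5,0,0,7]'
```

```text
clock: 12.45
ee_pos: [0.4598, -0.0567, 0.1593]
orientation: [[0.036, 0.999, 0.029], [0.999, -0.037, 0.01], [0.011, 0.028, -1.0]]
ft_force: [0.8, 0.4, -0.2]
width: 0.0699
clock: 12.87
ee_pos: [0.4797, 0.1454, 0.1601]
orientation: [[0.036, 0.999, 0.03], [0.999, -0.036, 0.01], [0.011, 0.029, -1.0]]
ft_force: [0.5, -0.3, 0.3]
width: 0.0702
clock: 13.28
ee_pos: [0.4936, 0.2864, 0.1611]
orientation: [[0.029, 0.999, 0.03], [0.999, -0.03, 0.014], [0.015, 0.029, -0.999]]
ft_force: [-0.2, -1.0, -0.3]
width: 0.0699
```

```bash
python3 -c "
from h import *
c=cap('side');print(cans(c,box=(.3,.7,.2,.6)));s=st();print((np.array([.4947,.2697,.034])-s['ee_pos'])*100)"
```

```text
[[5.92095554e-01 2.60399371e-01 2.55270731e-02 5.77422556e-02
  3.07000000e+02 2.74241042e+02 2.81866450e+02]
 [4.94329423e-01 2.70042658e-01 2.54599601e-02 5.77386831e-02
  3.49000000e+02 3.07882521e+02 3.01435530e+02]
 [5.95632136e-01 3.47717255e-01 2.51925476e-02 5.77761902e-02
  3.74000000e+02 2.50796791e+02 3.08724599e+02]
 [5.09210944e-01 3.58688205e-01 2.51111668e-02 5.79194279e-02
  4.18000000e+02 2.80942584e+02 3.29361244e+02]]
t13.33 p [0.4939 0.283  0.1606] yaw(y-axis) -0.032 f [ 0.24 -0.3   0.34] w 0.0698
[  0.07748831  -1.33350784 -12.66320708]
```

```bash
python3 -m handwheel '[0.1,-1.3,0,-0.01,7, 0.1,-1.3,-2,-0.01,7, 0.1,-1.3,-5,-0.01,7, 0.1,-1.3,-8,-0.01,7, 0.1,-1.3,-8,-0.01,7]'; python3 -m handwheel '[0,0,-1.5,0,7, 0,0,-3,0,7, 0,0,-4.5,0,7, 0,0,-4.6,0,7, 0,0,-4.6,0,7]'; python3 -m handwheel '[0,0,0,0,4.5, 0,0,0,0,4.5, 0,0,0,0,4.5, 0,0,0,0,4.5, 0,0,0,0,4.5]' 60; python3 -m handwheel '[0,0,1,0,4.5, 0,0,3,0,4.5, 0,0,6,0,4.5, 0,0,9,0,4.5, 0,0,9,0,4.5]';  python3 -c "
from h import *
weigh();st()"
```

```text
clock: 13.75
ee_pos: [0.4933, 0.2645, 0.0764]
orientation: [[0.045, 0.999, 0.023], [0.999, -0.045, 0.005], [0.006, 0.023, -1.0]]
ft_force: [-0.3, -0.9, -0.2]
width: 0.0698
clock: 14.17
ee_pos: [0.4937, 0.2629, 0.0312]
orientation: [[0.047, 0.999, 0.023], [0.999, -0.047, 0.004], [0.005, 0.023, -1.0]]
ft_force: [-0.1, -1.0, 0.7]
width: 0.0702
clock: 14.58
ee_pos: [0.495, 0.2625, 0.0333]
orientation: [[0.048, 0.999, 0.026], [0.999, -0.048, 0.004], [0.005, 0.026, -1.0]]
ft_force: [0.4, -2.4, 8.7]
width: 0.0487
clock: 15.0
ee_pos: [0.4969, 0.2646, 0.1296]
orientation: [[0.048, 0.998, 0.033], [0.999, -0.048, 0.008], [0.01, 0.033, -0.999]]
ft_force: [0.8, 1.3, -3.0]
width: 0.0486
fz [-4.56 -3.32 -3.99 -3.99 -4.87 -4.79 -4.22 -3.93] mean [-0.21 -0.3  -4.21]
t15.40 p [0.4944 0.2622 0.1222] yaw(y-axis) -0.048 f [ 0.01 -0.57 -3.93] w 0.0486
```

D is full (−4.2 N). It is gripped about 7 mm off-centre in y, and I'll allow for that. Carry it to pocket2.

```bash
python3 -m handwheel '[0,0,3,0,4.5, 1,-4,4,0,4.5, 2,-8,4,0,4.5, 3,-12,4,0,4.5, 3.9,-16,4,0,4.5]'; python3 -m handwheel '[0,-4,0,0,4.5, 0,-8,0,0,4.5, 0,-12,0,0,4.5, 0,-16,0,0,4.5, 0,-16,0,0,4.5]'; python3 -c "
from h import *
s=st();c=cap('side');W=pts(c);print((np.array([.533,-.057,.09])-s['ee_pos'])*100)
u,v=map(int,proj(c,s['ee_pos']));cv2.imwrite('pics/p1.png',cv2.resize(c['img'][v-70:v+80,u-110:u+110],None,fx=3.6,fy=3.6)[...,::-1])"
```

```text
clock: 15.82
ee_pos: [0.5335, 0.1005, 0.1618]
orientation: [[0.047, 0.999, 0.023], [0.999, -0.047, 0.003], [0.004, 0.023, -1.0]]
ft_force: [1.3, 0.1, -4.7]
width: 0.0488
clock: 16.23
ee_pos: [0.5322, -0.0707, 0.1599]
orientation: [[0.059, 0.998, 0.019], [0.998, -0.059, -0.003], [-0.002, 0.02, -1.0]]
ft_force: [-0.4, -1.9, -4.3]
width: 0.0485
t16.23 p [ 0.5322 -0.0707  0.1599] yaw(y-axis) -0.059 f [-0.38 -1.86 -4.31] w 0.0485
[ 0.07974945  1.37100144 -6.99446206]
```

View pics/p1.png

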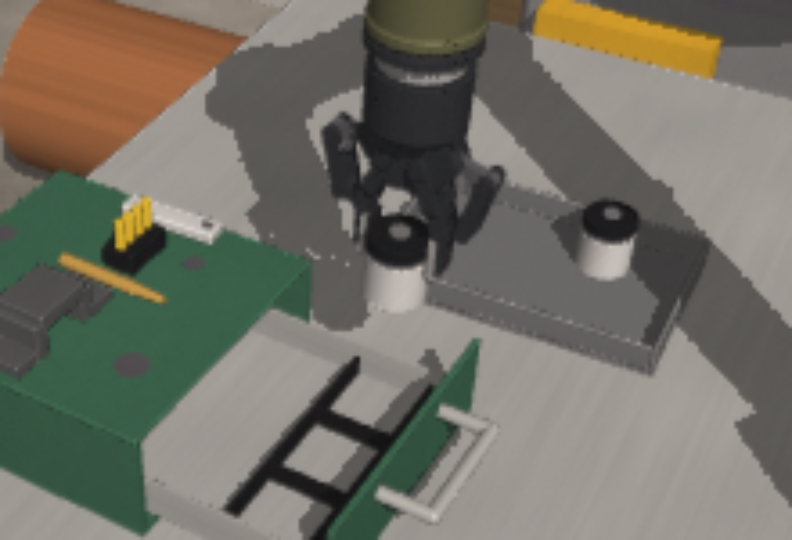

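The can hangs upright at (397,265) in the crop, offset towards the camera. I'll settle over the pocket and measure the can top from the image.

```bash
python3 -m handwheel '[0.1,1.4,0,0.01,4.5, 0.1,1.4,0,0.01,4.5, 0.1,1.4,-2,0.01,4.5, 0.1,1.4,-3,0.01,4.5, 0.1,1.4,-3,0.01,4.5]'; python3 -c "
from h import *
s=st();c=cap('side');W=pts(c);p=s['ee_pos'];zt=p[2]-.0333+.061
m=(abs(W[...,2]-zt)<.006)&(np.hypot(W[...,0]-p[0],W[...,1]-p[1]-.007)<.035)
q=W[m];print(len(q),q.min(0),q.max(0),np.median(q,0),zt)
cv2.imwrite('pics/p2.png',cv2.resize(c['img'][130:280,250:450],None,fx=3.8,fy=3.8)[...,::-1])
b=cv2.resize(c['img'][130:280,250:450],None,fx=3.8,fy=3.8)"
```

```text
clock: 16.7
ee_pos: [0.532, -0.0502, 0.1282]
orientation: [[0.043, 0.999, 0.016], [0.999, -0.043, 0.001], [0.002, 0.016, -1.0]]
ft_force: [-1.0, -0.6, -4.0]
width: 0.0486
t16.70 p [ 0.532  -0.0502  0.1282] yaw(y-axis) -0.043 f [-0.96 -0.55 -3.97] w 0.0486
200 [ 0.49924734 -0.06820104  0.15005694] [ 0.56618621 -0.01612531  0.16098574] [ 0.53222564 -0.04009085  0.15310117] 0.15592964550737276
```

View pics/p2.png

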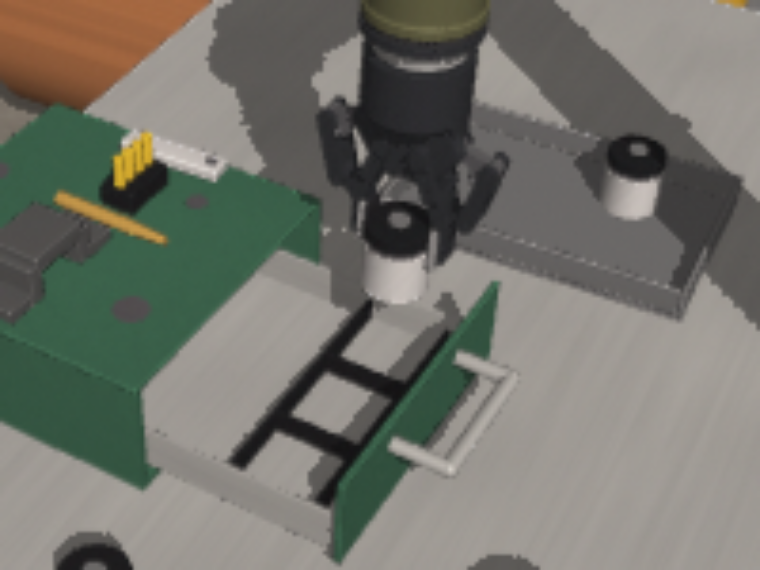

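```bash
python3 -c "
from h import *
c=cap('side')
print('can top',ray(c,250+401/3.8,130+219/3.8,.1557))
s=st()
for z in(.156,):
  pass
# pocket dividers: front-rail and back-rail intersections, top z .034
for u,v in((330,357),(279,415),(410,388),(356,448)): print(ray(c,250+u/3.8,130+v/3.8,.034))
"
```

```text
can top [ 0.52784911 -0.04177336  0.1557    ]
t16.80 p [ 0.5333 -0.0505  0.1301] yaw(y-axis) -0.044 f [ 0.15  1.16 -3.4 ] w 0.0488
[ 0.56275556 -0.00893889  0.034     ]
[0.56713311 0.06286677 0.034     ]
[ 0.49656729 -0.0079683   0.034     ]
[0.50457858 0.06497692 0.034     ]
```

```bash
python3 -m handwheel '[0,-0.5,0,0,4.5, 0,-0.5,-1.5,0,4.5, 0,-0.5,-3,0,4.5, 0,-0.5,-4.5,0,4.5, 0,-0.5,-5,0,4.5]'; python3 -c "
from h import *
s=st();c=cap('side')
cv2.imwrite('pics/p3.png',cv2.resize(c['img'][150:270,270:430],None,fx=5,fy=5)[...,::-1])"
```

```text
clock: 17.22
ee_pos: [0.5328, -0.056, 0.0791]
orientation: [[0.044, 0.999, 0.018], [0.999, -0.044, 0.001], [0.002, 0.018, -1.0]]
ft_force: [-0.5, 0.2, -3.8]
width: 0.0488
t17.22 p [ 0.5328 -0.056   0.0791] yaw(y-axis) -0.044 f [-0.55  0.16 -3.81] w 0.0488
```

View pics/p3.png

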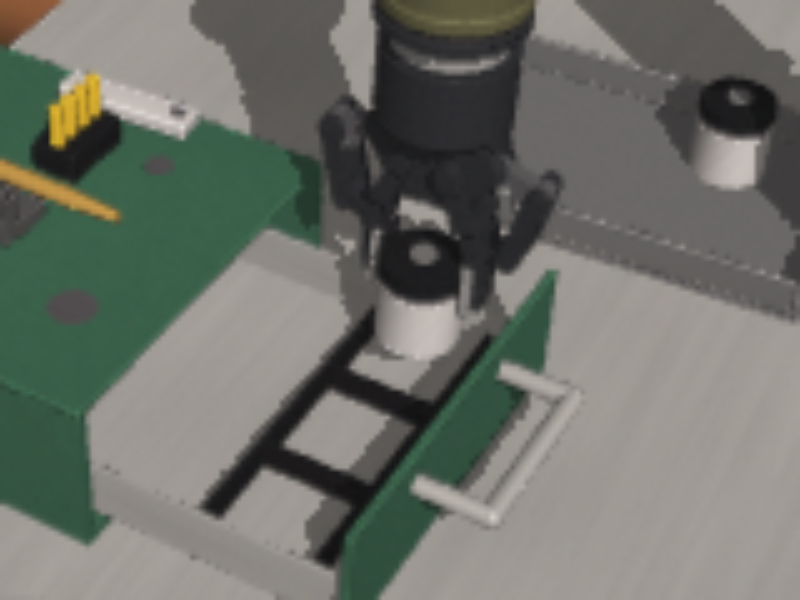

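The can hovers over pocket2 with its base at about (415,350). Lower gently.

```bash
python3 -m handwheel '[0,0,-0.8,0,4.5, 0,0,-1.6,0,4.5, 0,0,-2.3,0,4.5, 0,0,-2.8,0,4.5, 0,0,-3,0,4.5]';python3 -m handwheel '[0,0,-0.1,0,4.5, 0,0,-0.2,0,4.5, 0,0,-0.3,0,4.5, 0,0,-0.4,0,4.5, 0,0,-0.4,0,4.5]'
```

```text
clock: 17.68
ee_pos: [0.5324, -0.0559, 0.0482]
orientation: [[0.044, 0.999, 0.016], [0.999, -0.044, 0.001], [0.002, 0.016, -1.0]]
ft_force: [-0.2, -0.6, -3.3]
width: 0.0488
clock: 18.1
ee_pos: [0.5335, -0.0558, 0.0461]
orientation: [[0.044, 0.999, 0.019], [0.999, -0.044, -0.0], [0.001, 0.019, -1.0]]
ft_force: [-1.9, -1.1, 13.7]
width: 0.049
```

Contact at z 0.046, as predicted for the floor. Release (only as far as 6.8 cm) and lift.

```bash
python3 -m handwheel '[0,0,0,0,4.8, 0,0,0,0,6.5, 0,0,0,0,6.8, 0,0,0.5,0,6.8, 0,0,3,0,6.8]'; python3 -m handwheel '[0,0,4,0,7, 0,0,8,0,7, 0,4,9,0,7, 0,8,9,0,7, 0,12,9,0,7]'; python3 -m handwheel '[0,4,0,0,7, 0,8,0,0,7, 0,12,0,0,7, 0,12,0,0,7, 0,12,0,0,7]'
python3 - <<'E'
from h import *
np.set_printoptions(suppress=True,precision=4)
st()
for n in('top','side'):
    c=cap(n,n+'5'); print(cans(c,box=(.3,.7,.2,.6))); print('drawer',cans(c,zmin=.066,zmax=.08,box=(.5,.57,-.12,.15)))
E
```

```text
clock: 18.52
ee_pos: [0.5312, -0.056, 0.0738]
orientation: [[0.044, 0.999, 0.013], [0.999, -0.044, 0.0], [0.001, 0.013, -1.0]]
ft_force: [-0.1, 0.1, 0.1]
width: 0.0681
clock: 18.93
ee_pos: [0.5316, 0.0644, 0.1653]
orientation: [[0.047, 0.999, 0.015], [0.999, -0.047, 0.0], [0.001, 0.015, -1.0]]
ft_force: [-0.3, 0.7, -0.0]
width: 0.0698
clock: 19.35
ee_pos: [0.5304, 0.1879, 0.1656]
orientation: [[0.041, 0.999, 0.015], [0.999, -0.041, 0.002], [0.002, 0.015, -1.0]]
ft_force: [0.0, -0.7, -0.3]
width: 0.0702
t19.35 p [0.5304 0.1879 0.1656] yaw(y-axis) -0.041 f [ 0.03 -0.67 -0.27] w 0.0702
[[  0.5092   0.357    0.025    0.0587 307.     163.5375 228.8013]]
drawer [[  0.5333  -0.0489   0.0248   0.0719 319.     329.6238 222.6959]]
[[  0.592    0.2607   0.0256   0.0577 312.     274.125  281.9455]
 [  0.5962   0.3482   0.0255   0.0579 370.     250.8784 308.6405]
 [  0.5086   0.3577   0.0258   0.0579 410.     280.9854 329.1829]]
drawer [[  0.5322  -0.0476   0.0261   0.0708 173.     352.9595 210.341 ]]
```

View pics/side5.png

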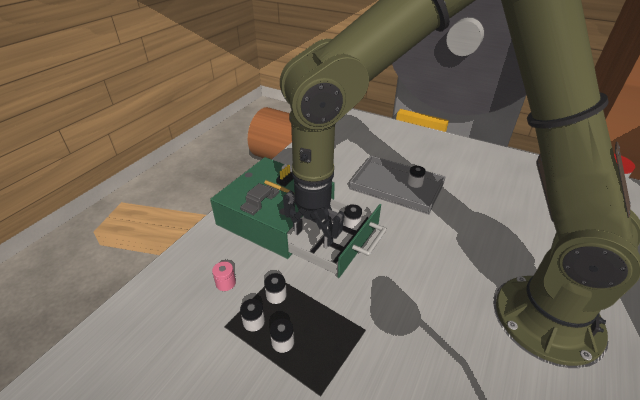

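View pics/top5.png

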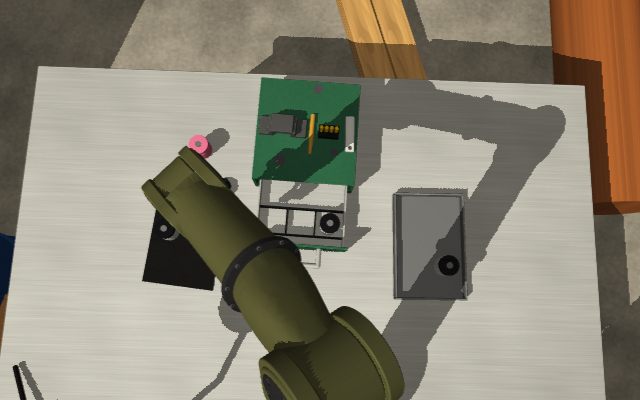

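D sits in pocket2 (top view (330,223), top at 72 mm) and E stands in the tray. Next is B at (0.592, 0.260), side image (274,282).

```bash
python3 -m handwheel '[3,3.5,0,0,7, 6.1,7.2,0,0,7, 6.1,7.2,0,0,7, 6.1,7.2,0,0,7, 6.1,7.2,0,0,7]'; python3 -m handwheel '[0,0,-2,0,7, 0,0,-4,0,7, 0,0,-6,0,7, 0,0,-7,0,7, 0,0,-7,0,7]'
```

```text
clock: 19.87
ee_pos: [0.5923, 0.2538, 0.1644]
orientation: [[0.049, 0.999, 0.013], [0.999, -0.049, -0.002], [-0.001, 0.013, -1.0]]
ft_force: [0.5, -0.3, -0.1]
width: 0.07
clock: 20.28
ee_pos: [0.591, 0.2505, 0.0921]
orientation: [[0.051, 0.999, 0.009], [0.999, -0.051, -0.005], [-0.005, 0.009, -1.0]]
ft_force: [-0.2, 0.1, 0.5]
width: 0.0701
```

```bash
python3 -c "
from h import *
c=cap('side');print(cans(c,box=(.3,.7,.2,.6))[:,:2]);s=st();print((np.array([.592,.260,.033])-s['ee_pos'])*100)"
```

```text
[[0.59165978 0.26065868]
 [0.59608579 0.3480292 ]
 [0.50860268 0.35789046]]
t20.33 p [0.5918 0.2516 0.0938] yaw(y-axis) -0.050 f [0.98 0.12 0.21] w 0.0702
[ 0.02496317  0.83511694 -6.07659532]
```

```bash
python3 -m handwheel '[0,0.8,0,0,7, 0,0.8,-2,0,7, 0,0.8,-4,0,7, 0,0.8,-6,0,7, 0,0.8,-6,0,7]'; python3 -m handwheel '[0,0.1,0,0,7, 0,0.1,0,0,4.5, 0,0.1,0,0,4.5, 0,0.1,0,0,4.5, 0,0.1,0,0,4.5]' 60; python3 -m handwheel '[0,0,1,0,4.5, 0,0,3,0,4.5, 0,0,6,0,4.5, 0,0,9,0,4.5, 0,0,9,0,4.5]';  python3 -c "
from h import *
weigh();st()"
```

```text
clock: 20.75
ee_pos: [0.5906, 0.259, 0.0317]
orientation: [[0.05, 0.999, 0.008], [0.999, -0.05, -0.006], [-0.005, 0.008, -1.0]]
ft_force: [-0.4, -0.4, -0.8]
width: 0.07
clock: 21.17
ee_pos: [0.592, 0.261, 0.0341]
orientation: [[0.05, 0.999, 0.012], [0.999, -0.05, -0.004], [-0.003, 0.012, -1.0]]
ft_force: [1.4, 0.3, 6.4]
width: 0.0488
clock: 21.58
ee_pos: [0.5941, 0.2632, 0.1312]
orientation: [[0.05, 0.999, 0.02], [0.999, -0.05, 0.001], [0.002, 0.019, -1.0]]
ft_force: [1.8, 1.1, -3.2]
width: 0.0483
fz [-3.89 -3.94 -4.69 -4.1  -4.32 -4.89 -2.74 -3.82] mean [-0.   -0.32 -4.05]
t21.98 p [0.5914 0.2606 0.1228] yaw(y-axis) -0.050 f [ 0.21 -0.1  -3.82] w 0.0485
```

B is full (−4.05 N), so it goes to pocket1.

```bash
python3 -m handwheel '[0,0,3,0,4.5, -1.5,-4,4,0,4.5, -3,-8,4,0,4.5, -4.5,-12,4,0,4.5, -5.6,-16,4,0,4.5]'; python3 -m handwheel '[0,-3.5,0,0,4.5, 0,-7.5,0,0,4.5, 0,-7.5,0,0,4.5, 0,-7.5,0,0,4.5, 0,-7.5,0,0,4.5]'; python3 -c "
from h import *
s=st();print((np.array([.535,.0245,.0471])-s['ee_pos'])*100)"
```

```text
clock: 22.4
ee_pos: [0.5348, 0.1035, 0.1624]
orientation: [[0.049, 0.999, 0.008], [0.999, -0.049, -0.005], [-0.004, 0.009, -1.0]]
ft_force: [0.6, -1.1, -4.3]
width: 0.0487
clock: 22.82
ee_pos: [0.5348, 0.0285, 0.1621]
orientation: [[0.05, 0.999, 0.008], [0.999, -0.05, -0.004], [-0.004, 0.008, -1.0]]
ft_force: [0.4, 0.5, -3.9]
width: 0.0485
t22.82 p [0.5348 0.0285 0.1621] yaw(y-axis) -0.050 f [ 0.42  0.53 -3.95] w 0.0485
[  0.02397878  -0.39779228 -11.50159601]
```

```bash
python3 -m handwheel '[0,-0.4,-1,0,4.5, 0,-0.4,-3,0,4.5, 0,-0.4,-5,0,4.5, 0,-0.4,-7,0,4.5, 0,-0.4,-8,0,4.5]'; python3 -c "
from h import *
s=st();c=cap('side')
cv2.imwrite('pics/p4.png',cv2.resize(c['img'][150:270,270:430],None,fx=5,fy=5)[...,::-1])"
```

```text
clock: 23.23
ee_pos: [0.5334, 0.0257, 0.0793]
orientation: [[0.047, 0.999, 0.005], [0.999, -0.047, -0.004], [-0.003, 0.005, -1.0]]
ft_force: [-0.3, -1.3, -3.9]
width: 0.0485
t23.23 p [0.5334 0.0257 0.0793] yaw(y-axis) -0.047 f [-0.34 -1.31 -3.88] w 0.0485
```

View pics/p4.png

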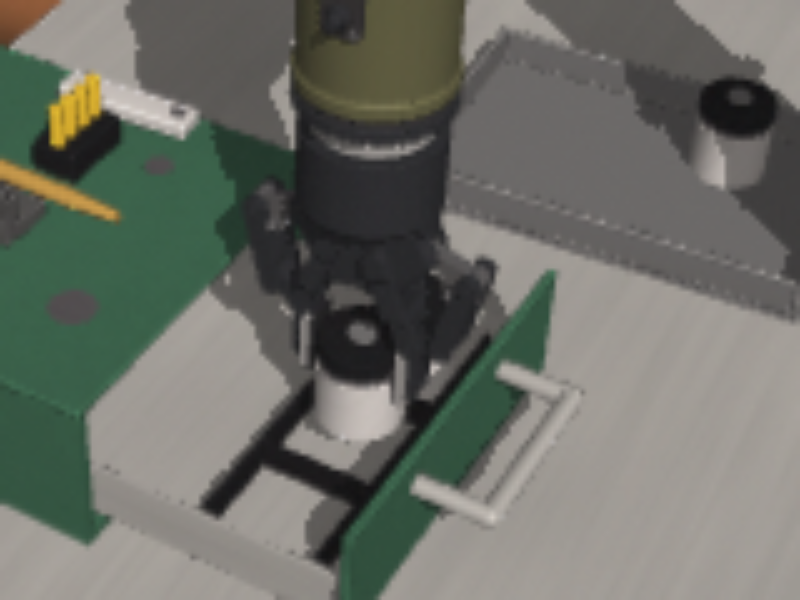

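The can is centred over the middle pocket, with its base at about (358,430). Lower.

```bash
python3 -m handwheel '[0,0,-0.8,0,4.5, 0,0,-1.6,0,4.5, 0,0,-2.3,0,4.5, 0,0,-2.8,0,4.5, 0,0,-3,0,4.5]';python3 -m handwheel '[0,0,-0.1,0,4.5, 0,0,-0.2,0,4.5, 0,0,-0.3,0,4.5, 0,0,-0.3,0,4.5, 0,0,-0.3,0,4.5]'
```

```text
clock: 23.7
ee_pos: [0.533, 0.0255, 0.0481]
orientation: [[0.047, 0.999, 0.003], [0.999, -0.047, -0.004], [-0.004, 0.003, -1.0]]
ft_force: [-0.3, 0.2, -3.9]
width: 0.0485
clock: 24.12
ee_pos: [0.5342, 0.0255, 0.047]
orientation: [[0.047, 0.999, 0.006], [0.999, -0.047, -0.004], [-0.004, 0.007, -1.0]]
ft_force: [-2.0, -0.9, 11.3]
width: 0.0487
```

```bash
python3 -m handwheel '[0,0,0,0,4.8, 0,0,0,0,6.5, 0,0,0,0,6.8, 0,0,0.5,0,6.8, 0,0,3,0,6.8]'; python3 -m handwheel '[0,0,4,0,7, 0,0,8,0,7, 0,4,9,0,7, 0,8,9,0,7, 0,12,9,0,7]'
python3 - <<'E'
from h import *
np.set_printoptions(suppress=True,precision=4)
st()
for n in('top','side'):
    c=cap(n,n+'6'); print(cans(c,box=(.3,.7,.2,.6))); print('drawer',cans(c,zmin=.066,zmax=.08,box=(.5,.57,-.12,.15)))
E
```

```text
clock: 24.53
ee_pos: [0.532, 0.025, 0.0747]
orientation: [[0.047, 0.999, 0.0], [0.999, -0.047, -0.005], [-0.005, 0.001, -1.0]]
ft_force: [0.1, -1.0, -0.9]
width: 0.0681
clock: 24.95
ee_pos: [0.5326, 0.1455, 0.1664]
orientation: [[0.051, 0.999, 0.003], [0.999, -0.051, -0.004], [-0.004, 0.003, -1.0]]
ft_force: [0.9, 0.8, 0.5]
width: 0.07
t24.95 p [0.5326 0.1455 0.1664] yaw(y-axis) -0.051 f [0.9  0.81 0.46] w 0.0700
[[  0.5955   0.3472   0.0247   0.0588 233.     169.03   194.927 ]
 [  0.5101   0.3569   0.0254   0.0588 333.     164.1411 228.2583]]
drawer [[  0.5335   0.0252   0.025    0.0717 312.     299.7532 221.6058]
 [  0.5339  -0.0489   0.0249   0.0719 320.     329.6438 222.5281]]
[[  0.5948   0.3484   0.026    0.0578 371.     250.8679 308.628 ]
 [  0.5097   0.3585   0.0253   0.0579 417.     280.9233 329.3477]]
drawer [[  0.5347  -0.0488   0.026    0.0703 132.     354.5152 210.3561]
 [  0.5232   0.0284   0.0216   0.0702  70.     345.2857 228.1857]]
```

View pics/side6.png

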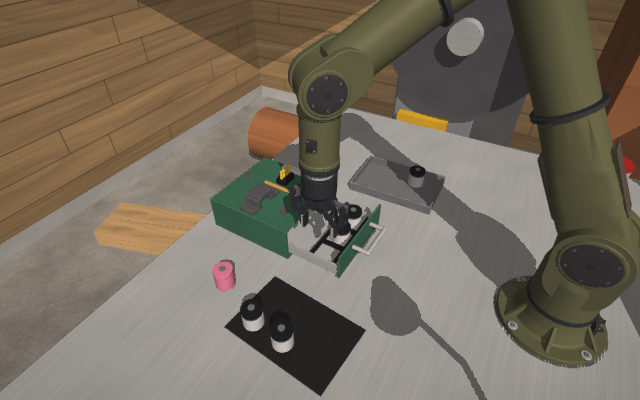

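B is in pocket1 (top view (300,222)). Two cans are left on the mat: A at (251,308) and C at (281,329). C next.

```bash
python3 -m handwheel '[-0.5,4,0,0,7, -1,8,0,0,7, -1.5,12,0,0,7, -2,16,0,0,7, -2.3,19,0,0,7]'; python3 -m handwheel '[0,2,0,0,7, 0,2,-2,0,7, 0,2,-4,0,7, 0,2,-6,0,7, 0,2,-7,0,7]'; python3 -c "
from h import *
c=cap('side');print(cans(c,box=(.3,.7,.2,.6))[:,:2]);s=st();print((np.array([.5095,.358,.033])-s['ee_pos'])*100)"
```

```text
clock: 25.47
ee_pos: [0.5061, 0.3469, 0.1666]
orientation: [[0.035, 0.999, 0.001], [0.999, -0.035, 0.002], [0.002, 0.001, -1.0]]
ft_force: [0.8, -0.0, -0.2]
width: 0.0701
clock: 25.88
ee_pos: [0.5049, 0.3659, 0.0943]
orientation: [[0.034, 0.999, -0.002], [0.999, -0.034, -0.0], [-0.0, -0.002, -1.0]]
ft_force: [-0.4, -0.7, -1.1]
width: 0.0697
[[0.59573829 0.3492825 ]
 [0.51025021 0.35801101]]
t25.93 p [0.5047 0.3654 0.0932] yaw(y-axis) -0.035 f [-0.77 -0.93 -1.79] w 0.0701
[ 0.48023649 -0.7378272  -6.02291799]
```

```bash
python3 -m handwheel '[0.5,-0.7,0,0,7, 0.5,-0.7,-2,0,7, 0.5,-0.7,-4,0,7, 0.5,-0.7,-5.9,0,7, 0.5,-0.7,-5.9,0,7]'; python3 -m handwheel '[0,0,0,0,7, 0,0,0,0,4.5, 0,0,0,0,4.5, 0,0,0,0,4.5, 0,0,0,0,4.5]' 60; python3 -m handwheel '[0,0,1,0,4.5, 0,0,3,0,4.5, 0,0,6,0,4.5, 0,0,9,0,4.5, 0,0,9,0,4.5]';  python3 -c "
from h import *
weigh();st()"
```

```text
clock: 26.35
ee_pos: [0.5094, 0.3562, 0.0321]
orientation: [[0.035, 0.999, -0.006], [0.999, -0.035, -0.004], [-0.004, -0.006, -1.0]]
ft_force: [-0.1, -0.4, -0.2]
width: 0.0701
clock: 26.77
ee_pos: [0.5104, 0.3568, 0.034]
orientation: [[0.036, 0.999, -0.003], [0.999, -0.036, -0.002], [-0.002, -0.003, -1.0]]
ft_force: [0.8, -1.2, 7.2]
width: 0.0486
clock: 27.18
ee_pos: [0.5121, 0.3596, 0.1309]
orientation: [[0.035, 0.999, 0.004], [0.999, -0.035, 0.004], [0.004, 0.004, -1.0]]
ft_force: [0.7, 2.3, -0.0]
width: 0.0486
fz [-1.94 -1.96 -1.5  -1.46 -2.   -1.74 -0.88 -0.74] mean [ 0.04 -0.45 -1.53]
t27.58 p [0.51   0.3564 0.1229] yaw(y-axis) -0.036 f [-0.76  0.23 -0.74] w 0.0489
```

```bash
python3 -c "
from h import *
weigh(6)"; python3 -m handwheel '[0,-2,3,0,4.5, 0.5,-6,4.5,0,4.5, 1,-10,4.5,0,4.5, 1,-14,4.5,0,4.5, 1,-18,4.5,0,4.5]'; python3 -m handwheel '[0,-4,0,0,4.5, 0,-8,0,0,4.5, 0,-12,0,0,4.5, 0,-16,0,0,4.5, 0,-20,0,0,4.5]';python3 -m handwheel '[0,-4,0,0,4.5, 0,-8,0,0,4.5, 1,-12,0,0,4.5, 2,-16,0,0,4.5, 2,-20,0,0,4.5]'
```

```text
fz [-1.35 -1.39 -0.92 -0.69 -1.43 -1.59] mean [-0.17 -0.06 -1.23]
clock: 28.3
ee_pos: [0.5204, 0.1751, 0.1691]
orientation: [[0.036, 0.999, -0.003], [0.999, -0.036, -0.003], [-0.003, -0.003, -1.0]]
ft_force: [-0.3, -1.3, -1.3]
width: 0.0483
clock: 28.72
ee_pos: [0.5202, -0.0269, 0.1693]
orientation: [[0.036, 0.999, -0.002], [0.999, -0.036, -0.003], [-0.003, -0.002, -1.0]]
ft_force: [1.3, -0.1, -1.6]
width: 0.0486
clock: 29.13
ee_pos: [0.5415, -0.2289, 0.1696]
orientation: [[0.036, 0.999, -0.0], [0.999, -0.036, -0.003], [-0.003, 0.0, -1.0]]
ft_force: [1.1, -0.6, -1.6]
width: 0.0489
```

C is spent (−1.2 N). It goes to tray (0.54, −0.345).

```bash
python3 -m handwheel '[0,-4,0,0,4.5, 0,-8,0,0,4.5, 0,-11.6,0,0,4.5, 0,-11.6,-3,0,4.5, 0,-11.6,-6,0,4.5]'; python3 -m handwheel '[0,0.2,-2,0,4.5, 0,0.2,-4,0,4.5, 0,0.2,-6,0,4.5, 0,0.2,-7,0,4.5, 0,0.2,-7,0,4.5]'; python3 -c "from h import *;st()"
```

```text
clock: 29.55
ee_pos: [0.5417, -0.3492, 0.1099]
orientation: [[0.042, 0.999, 0.003], [0.999, -0.042, -0.006], [-0.005, 0.003, -1.0]]
ft_force: [0.2, 0.9, -1.6]
width: 0.0483
clock: 29.97
ee_pos: [0.5408, -0.3467, 0.0378]
orientation: [[0.041, 0.999, 0.001], [0.999, -0.041, -0.004], [-0.004, 0.001, -1.0]]
ft_force: [-0.4, 0.1, -1.2]
width: 0.0485
t29.97 p [ 0.5408 -0.3467  0.0378] yaw(y-axis) -0.041 f [-0.43  0.08 -1.16] w 0.0485
```

```bash
python3 -m handwheel '[0,0,-0.2,0,4.5, 0,0,-0.2,0,4.5, 0,0,-0.2,0,7, 0,0,-0.2,0,7, 0,0,1,0,7]'; python3 -m handwheel '[0,0,4,0,7, 0,0,8,0,7, 0,0,12,0,7, 0,4,12,0,7, 0,8,12,0,7]'; python3 -m handwheel '[0,4,0,0,7, 0,8,0,0,7, 0,12,0,0,7, 0,16,0,0,7, 0,20,0,0,7]'
python3 - <<'E'
from h import *
np.set_printoptions(suppress=True,precision=4)
st()
for n in('top','side'):
    c=cap(n,n+'7'); print(cans(c,box=(.3,.7,.2,.6))); print('tray',cans(c,box=(.3,.7,-.42,-.2)))
E
```

```text
clock: 30.38
ee_pos: [0.5398, -0.3465, 0.047]
orientation: [[0.041, 0.999, -0.002], [0.999, -0.041, -0.003], [-0.003, -0.002, -1.0]]
ft_force: [-0.8, 0.1, 0.2]
width: 0.0701
clock: 30.8
ee_pos: [0.5411, -0.2684, 0.171]
orientation: [[0.047, 0.999, 0.005], [0.999, -0.047, -0.006], [-0.006, 0.005, -1.0]]
ft_force: [1.5, 1.3, -0.3]
width: 0.0699
clock: 31.22
ee_pos: [0.5409, -0.0666, 0.1727]
orientation: [[0.047, 0.999, 0.006], [0.999, -0.047, -0.007], [-0.007, 0.007, -1.0]]
ft_force: [0.6, 0.0, 0.1]
width: 0.0703
t31.22 p [ 0.5409 -0.0666  0.1727] yaw(y-axis) -0.047 f [0.61 0.02 0.06] w 0.0703
[[  0.5951   0.3465   0.0255   0.0587 323.     171.2291 193.6811]]
tray [[  0.5404  -0.3442   0.0252   0.0607 327.     448.1896 224.2783]
 [  0.4391  -0.3445   0.0253   0.0605 340.     448.8618 265.0176]]
[[  0.5955   0.347    0.0261   0.0578 373.     250.8794 308.6408]]
tray [[  0.5396  -0.3438   0.0262   0.059  121.     388.5207 162.0826]
 [  0.4398  -0.3437   0.0264   0.0591 135.     417.1556 170.637 ]]
```

View pics/side7.png

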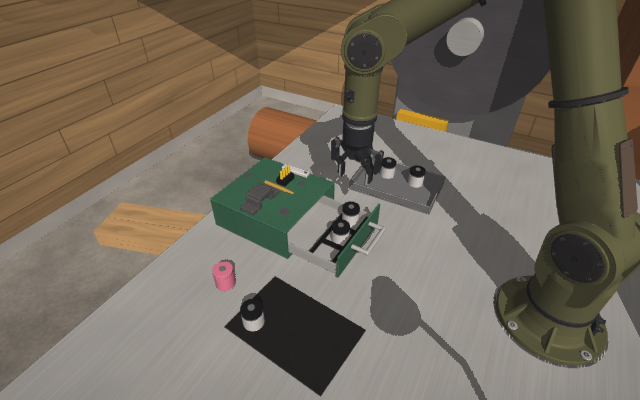

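Two cans stand in the tray at (389,165) and (417,175), and two in the drawer. The last one is A at (251,312), world (0.595, 0.347).

```bash
python3 -m handwheel '[0,4,0,0,7, 1,8,0,0,7, 2,12,0,0,7, 3,16,0,0,7, 3,20,0,0,7]'; python3 -m handwheel '[1,4,0,0,7, 2,8,0,0,7, 2.4,12,0,0,7, 2.4,16,0,0,7, 2.4,20,0,0,7]'; python3 -m handwheel '[0,1,0,0,7, 0,1,-2,0,7, 0,1,-4,0,7, 0,1,-6,0,7, 0,1,-7,0,7]'; python3 -c "
from h import *
c=cap('side');print(cans(c,box=(.3,.7,.2,.6))[:,:2]);s=st();print((np.array([.5953,.347,.033])-s['ee_pos'])*100)"
```

```text
clock: 31.73
ee_pos: [0.5728, 0.1379, 0.1751]
orientation: [[0.037, 0.999, 0.011], [0.999, -0.037, -0.003], [-0.002, 0.011, -1.0]]
ft_force: [0.8, 0.5, 0.3]
width: 0.07
clock: 32.15
ee_pos: [0.5969, 0.3398, 0.1765]
orientation: [[0.038, 0.999, 0.012], [0.999, -0.038, -0.002], [-0.002, 0.012, -1.0]]
ft_force: [0.3, -1.2, 0.6]
width: 0.0698
clock: 32.57
ee_pos: [0.5964, 0.3489, 0.1052]
orientation: [[0.037, 0.999, 0.01], [0.999, -0.037, -0.003], [-0.003, 0.01, -1.0]]
ft_force: [-0.4, 0.1, -1.0]
width: 0.0699
[[0.59539276 0.34791726]]
t32.62 p [0.596  0.3484 0.1038] yaw(y-axis) -0.037 f [ 0.31 -0.56 -1.28] w 0.0700
[-0.06873634 -0.13996951 -7.0836626 ]
```

```bash
python3 -m handwheel '[0,-0.1,-2,0,7, 0,-0.1,-4,0,7, 0,-0.1,-6,0,7, 0,-0.1,-7,0,7, 0,-0.1,-7,0,7]'; python3 -m handwheel '[0,0,0,0,7, 0,0,0,0,4.5, 0,0,0,0,4.5, 0,0,0,0,4.5, 0,0,0,0,4.5]' 60; python3 -m handwheel '[0,0,1,0,4.5, 0,0,3,0,4.5, 0,0,6,0,4.5, 0,0,9,0,4.5, 0,0,9,0,4.5]';  python3 -c "
from h import *
weigh(10);st()"
```

```text
clock: 33.03
ee_pos: [0.5955, 0.3464, 0.0326]
orientation: [[0.038, 0.999, 0.006], [0.999, -0.038, -0.006], [-0.006, 0.007, -1.0]]
ft_force: [-0.0, 0.5, -0.8]
width: 0.07
clock: 33.45
ee_pos: [0.5965, 0.3472, 0.0347]
orientation: [[0.038, 0.999, 0.009], [0.999, -0.038, -0.004], [-0.004, 0.009, -1.0]]
ft_force: [0.0, 0.2, 7.0]
width: 0.0486
clock: 33.87
ee_pos: [0.5985, 0.3498, 0.1323]
orientation: [[0.038, 0.999, 0.017], [0.999, -0.038, 0.002], [0.002, 0.017, -1.0]]
ft_force: [0.5, 1.7, -0.4]
width: 0.0485
fz [-1.38 -2.52 -2.06 -1.98 -2.04 -0.73 -1.29 -0.5  -0.77 -0.99] mean [-0.05 -0.03 -1.43]
t34.37 p [0.5962 0.347  0.1238] yaw(y-axis) -0.038 f [-0.39  0.1  -0.99] w 0.0485
```

A is spent (settled at about −1.0 N), so it goes to the tray at (0.49, −0.265).

```bash
python3 -m handwheel '[0,-2,3,0,4.5, -1,-6,4.5,0,4.5, -2.5,-10,4.5,0,4.5, -4,-14,4.5,0,4.5, -5,-18,4.5,0,4.5]'; python3 -m handwheel '[0,-4,0,0,4.5, -1,-8,0,0,4.5, -2,-12,0,0,4.5, -3,-16,0,0,4.5, -3,-20,0,0,4.5]';python3 -m handwheel '[0,-4,0,0,4.5, -1,-8,0,0,4.5, -2,-12,0,0,4.5, -2.6,-16,0,0,4.5, -2.6,-20,0,0,4.5]'; python3 -c "
from h import *
s=st();print((np.array([.49,-.265,.0375])-s['ee_pos'])*100)"
```

```text
clock: 34.78
ee_pos: [0.5456, 0.1695, 0.1688]
orientation: [[0.036, 0.999, 0.007], [0.999, -0.036, -0.005], [-0.005, 0.008, -1.0]]
ft_force: [-0.3, -0.6, -0.4]
width: 0.0485
clock: 35.2
ee_pos: [0.5133, -0.0322, 0.1687]
orientation: [[0.036, 0.999, 0.006], [0.999, -0.036, -0.006], [-0.005, 0.006, -1.0]]
ft_force: [0.3, -0.1, -1.2]
width: 0.0487
clock: 35.62
ee_pos: [0.4855, -0.2342, 0.1687]
orientation: [[0.036, 0.999, 0.005], [0.999, -0.036, -0.006], [-0.006, 0.005, -1.0]]
ft_force: [0.8, 0.5, -1.8]
width: 0.0485
t35.62 p [ 0.4855 -0.2342  0.1687] yaw(y-axis) -0.036 f [ 0.84  0.47 -1.79] w 0.0485
[  0.44853059  -3.07861168 -13.11559861]
```

```bash
python3 -m handwheel '[0.4,-3,0,0,4.5, 0.4,-3,-2,0,4.5, 0.4,-3,-4,0,4.5, 0.4,-3,-6,0,4.5, 0.4,-3,-8,0,4.5]'; python3 -m handwheel '[0,0.3,-1,0,4.5, 0,0.3,-2.5,0,4.5, 0,0.3,-4,0,4.5, 0,0.3,-5,0,4.5, 0,0.3,-5,0,4.5]'; python3 -c "
from h import *
c=cap('side');st()
cv2.imwrite('pics/p8.png',cv2.resize(c['img'][110:230,320:480],None,fx=5,fy=5)[...,::-1])"
```

```text
clock: 36.03
ee_pos: [0.4894, -0.2645, 0.0876]
orientation: [[0.037, 0.999, 0.005], [0.999, -0.037, -0.006], [-0.006, 0.005, -1.0]]
ft_force: [-0.2, 0.1, -0.9]
width: 0.0486
clock: 36.45
ee_pos: [0.4891, -0.261, 0.0365]
orientation: [[0.036, 0.999, 0.003], [0.999, -0.036, -0.005], [-0.005, 0.004, -1.0]]
ft_force: [-0.1, 0.1, -0.9]
width: 0.0484
t36.50 p [ 0.4893 -0.2611  0.0373] yaw(y-axis) -0.036 f [ 0.25 -1.47 -0.8 ] w 0.0486
```

View pics/p8.png

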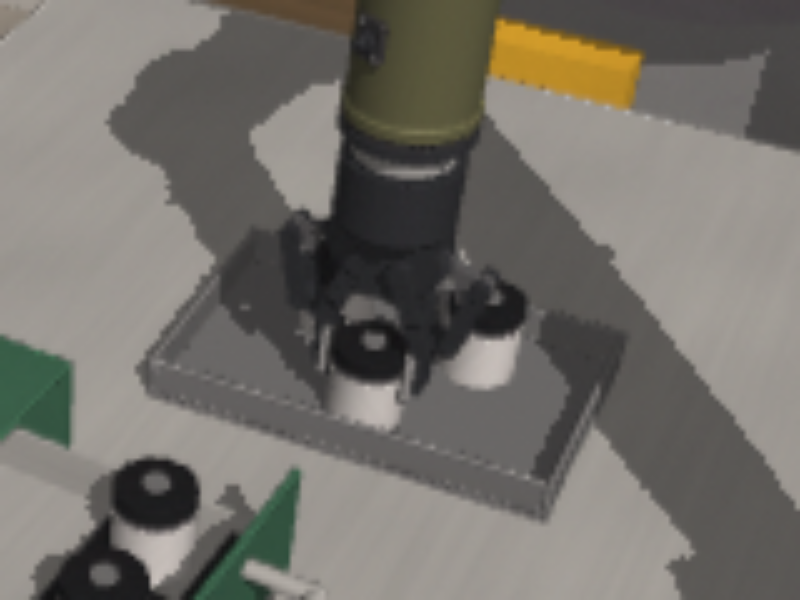

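The can is inside the near wall, with its base at about (365,420). Set it down and release.

```bash
python3 -m handwheel '[0,0,-0.2,0,4.5, 0,0,-0.2,0,4.5, 0,0,-0.2,0,7, 0,0,-0.2,0,7, 0,0,1,0,7]'; python3 -m handwheel '[0,0,4,0,7, 0,0,8,0,7, 0,0,10,0,5, -1,4,10,0,3, -2,8,10,0,3]'; python3 -m handwheel '[-1,4,0,0,3, -2,8,0,0,3, -3,12,0,0,3, -4,16,0,0,3, -4,20,0,0,3]'
python3 - <<'E'
from h import *
np.set_printoptions(suppress=True,precision=4)
s=st()
for n in('top','side'):
    c=cap(n,n+'9'); print('mat',cans(c,box=(.3,.7,.2,.6))); print('tray',cans(c,box=(.3,.7,-.42,-.2)));print('drawer',cans(c,zmin=.066,zmax=.08,box=(.5,.57,-.12,.15)))
print((np.array([.430,.027,.066])-s['ee_pos'])*100)
E
```

```text
clock: 36.92
ee_pos: [0.4884, -0.2609, 0.0465]
orientation: [[0.036, 0.999, 0.002], [0.999, -0.036, -0.004], [-0.004, 0.002, -1.0]]
ft_force: [-0.5, -0.2, 0.0]
width: 0.07
clock: 37.33
ee_pos: [0.4694, -0.182, 0.1489]
orientation: [[0.041, 0.999, 0.006], [0.999, -0.041, -0.006], [-0.006, 0.006, -1.0]]
ft_force: [0.1, 1.4, -0.7]
width: 0.0346
clock: 37.75
ee_pos: [0.4271, 0.0193, 0.1499]
orientation: [[0.042, 0.999, 0.006], [0.999, -0.042, -0.008], [-0.007, 0.006, -1.0]]
ft_force: [0.4, 0.1, -0.4]
width: 0.0301
t37.75 p [0.4271 0.0193 0.1499] yaw(y-axis) -0.042 f [ 0.35  0.14 -0.38] w 0.0301
mat []
tray [[  0.5403  -0.3448   0.0252   0.0607 324.     448.2284 224.2963]
 [  0.4881  -0.2598   0.0256   0.0607 329.     414.4681 244.1702]
 [  0.439   -0.3443   0.0251   0.0608 344.     448.7384 264.968 ]]
drawer [[  0.5441  -0.0577   0.0248   0.0716 313.     333.5016 218.345 ]
 [  0.5368   0.0258   0.0246   0.0716 155.     298.1806 216.9935]]
mat []
tray [[  0.4405  -0.3419   0.027    0.0588 131.     416.9618 170.5725]]
drawer [[  0.5434  -0.0564   0.0262   0.0704 168.     350.8155 207.375 ]
 [  0.5354   0.0263   0.026    0.0706 195.     340.3487 225.6462]]
[ 0.2873  0.7742 -8.3916]
```

View pics/side9.png

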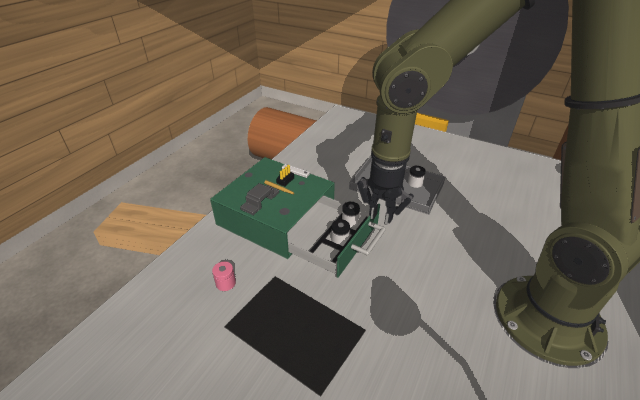

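D in pocket2 has moved about 13 mm, from (0.533, −0.049) to (0.544, −0.057). That looks like the announced knock. Looking closer.

```bash
python3 -c "
from h import *
c=cap('top');cv2.imwrite('pics/t10.png',cv2.resize(c['img'][170:270,240:370],None,fx=6,fy=6,interpolation=cv2.INTER_CUBIC)[...,::-1])
W=pts(c);hsv=cv2.cvtColor(c['img'],cv2.COLOR_RGB2HSV)
g=(hsv[...,0]>55)&(hsv[...,0]<95)&(hsv[...,1]>80)
m=g&(W[...,2]>.08)&(W[...,2]<.0925)&(W[...,0]>.4)&(W[...,0]<.52)&(abs(W[...,1])<.2)
print(cv2.minAreaRect(W[m][:,:2].astype(np.float32)))
for box in((.5,.58,-.1,-.02),(.5,.58,-.015,.07)):
  m=(W[...,2]>.066)&(W[...,2]<.078)&(W[...,0]>box[0])&(W[...,0]<box[1])&(W[...,1]>box[2])&(W[...,1]<box[3])
  p=W[m];A=np.c_[p[:,:2]-p[:,:2].mean(0),np.ones(len(p))];print(np.linalg.lstsq(A,p[:,2],rcond=None)[0])
c=cap('side');cv2.imwrite('pics/s10.png',cv2.resize(c['img'][180:280,280:410],None,fx=6,fy=6,interpolation=cv2.INTER_CUBIC)[...,::-1])
"
```

```text
((0.478321373462677, 0.02660898119211197), (0.23489606380462646, 0.005794502329081297), 87.6004409790039)
[-0.01708691 -0.00418353  0.071667  ]
[-0.05351856  0.02282845  0.07149653]
```

View pics/t10.png

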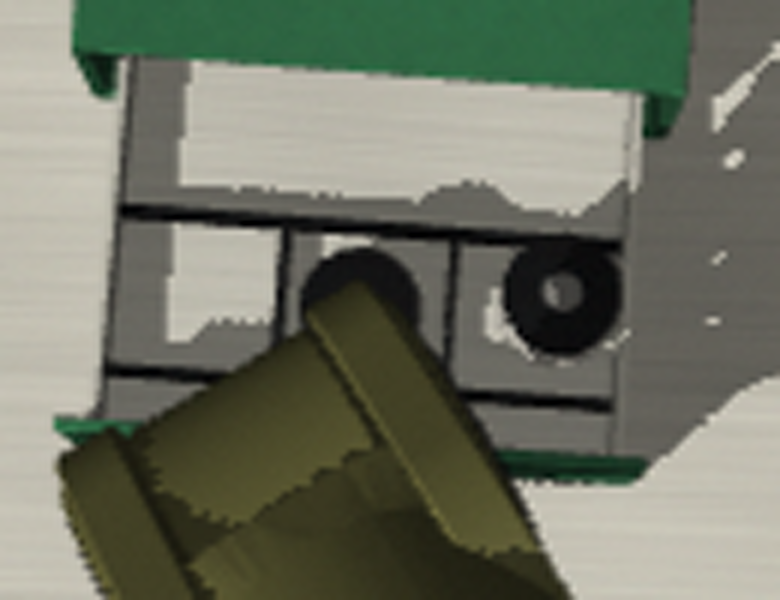

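View pics/s10.png

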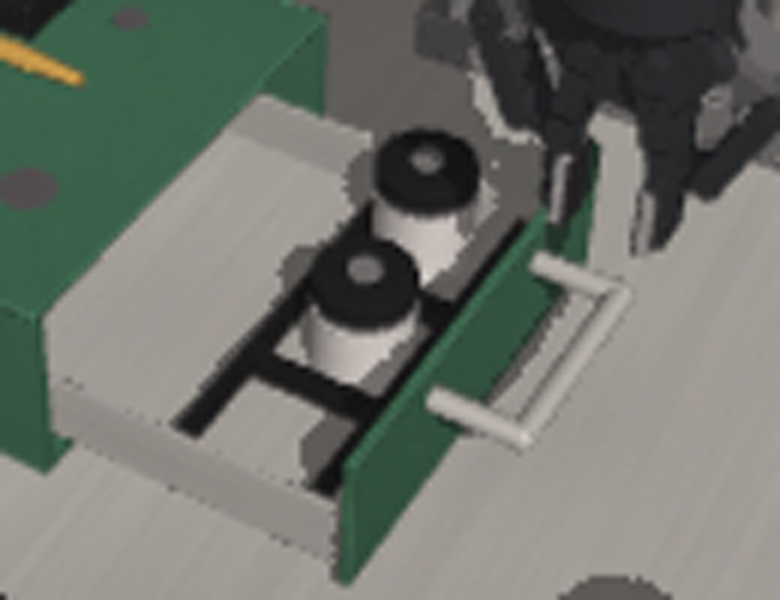

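D was knocked into the back right corner of its own pocket, (562,292) in the top crop. It is still upright and on the floor (top 71.7 mm, flat). The drawer has crept in 3 mm. All the full cans are placed, so I'll grip the handle.

```bash
python3 -m handwheel '[0.6,0.8,0,0,3, 0.6,0.8,-1.5,0,3, 0.6,0.8,-3,0,3, 0.6,0.8,-4,0,3, 0.6,0.8,-4.5,0,3]';python3 -m handwheel '[0,0,-1,0,3, 0,0,-2,0,3, 0,0,-3,0,3, 0,0,-3.7,0,3, 0,0,-3.7,0,3]'; python3 -c "
from h import *
s=st();c=cap('side');cv2.imwrite('pics/s11.png',cv2.resize(c['img'][180:280,280:410],None,fx=6,fy=6,interpolation=cv2.INTER_CUBIC)[...,::-1])
"
```

```text
clock: 38.37
ee_pos: [0.4355, 0.0263, 0.1038]
orientation: [[0.04, 0.999, 0.006], [0.999, -0.04, -0.007], [-0.006, 0.006, -1.0]]
ft_force: [-0.3, -0.2, -0.1]
width: 0.0304
clock: 38.78
ee_pos: [0.435, 0.026, 0.0657]
orientation: [[0.04, 0.999, 0.004], [0.999, -0.04, -0.007], [-0.007, 0.004, -1.0]]
ft_force: [-0.5, -1.1, -0.6]
width: 0.0304
t38.78 p [0.435  0.026  0.0657] yaw(y-axis) -0.040 f [-0.53 -1.06 -0.61] w 0.0304
```

View pics/s11.png

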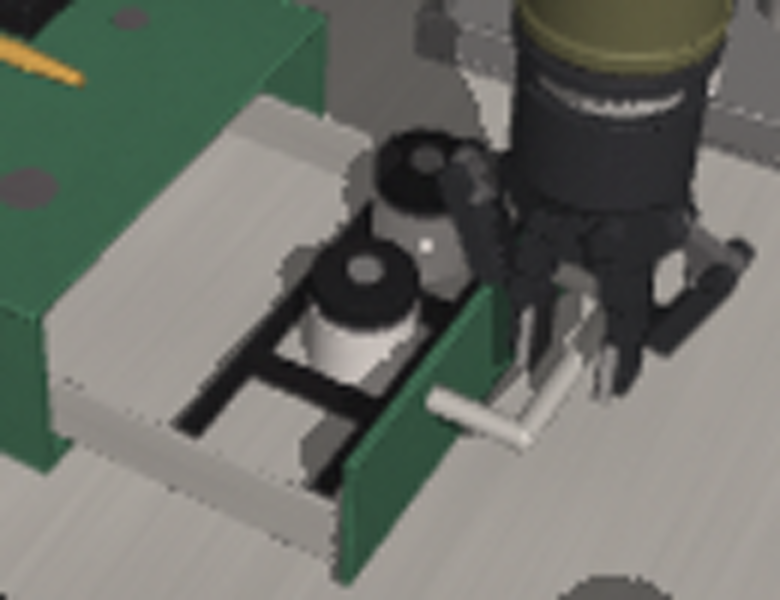

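```bash
python3 -m handwheel '[0,0,0,0,1.5, 0,0,0,0,0.8, 0,0,0,0,0.8, 0,0,0,0,0.8, 0,0,0,0,0.8]' 40;python3 -m handwheel '[0.2,-0.01,0,0,0.8, 0.5,-0.02,0,0,0.8, 1,-0.04,0,0,0.8, 1.6,-0.07,0,0,0.8, 2.3,-0.1,0,0,0.8]'
```

```text
clock: 39.25
ee_pos: [0.4353, 0.0262, 0.0667]
orientation: [[0.04, 0.999, 0.005], [0.999, -0.04, -0.007], [-0.007, 0.006, -1.0]]
ft_force: [-1.8, 0.9, 5.0]
width: 0.0103
clock: 39.67
ee_pos: [0.4582, 0.0252, 0.0667]
orientation: [[0.04, 0.999, 0.004], [0.999, -0.04, -0.007], [-0.007, 0.005, -1.0]]
ft_force: [-4.4, 1.1, 4.3]
width: 0.0099
```

```bash
python3 -m handwheel '[0.8,-0.03,0,0,0.8, 1.6,-0.07,0,0,0.8, 2.4,-0.1,0,0,0.8, 3.2,-0.13,0,0,0.8, 4,-0.17,0,0,0.8]';python3 -m handwheel '[0.8,-0.03,0,0,0.8, 1.6,-0.07,0,0,0.8, 2.4,-0.1,0,0,0.8, 3.2,-0.13,0,0,0.8, 4,-0.17,0,0,0.8]';python3 -m handwheel '[0.7,-0.03,0,0,0.8, 1.3,-0.06,0,0,0.8, 1.8,-0.08,0,0,0.8, 2.2,-0.1,0,0,0.8, 2.5,-0.11,0,0,0.8]'
```

```text
clock: 40.08
ee_pos: [0.4991, 0.0234, 0.0668]
orientation: [[0.04, 0.999, 0.004], [0.999, -0.04, -0.007], [-0.007, 0.005, -1.0]]
ft_force: [-4.9, 1.5, 5.2]
width: 0.01
clock: 40.5
ee_pos: [0.5399, 0.0217, 0.0668]
orientation: [[0.04, 0.999, 0.004], [0.999, -0.04, -0.007], [-0.007, 0.005, -1.0]]
ft_force: [-4.6, -0.2, 5.2]
width: 0.0101
clock: 40.92
ee_pos: [0.5655, 0.0207, 0.0668]
orientation: [[0.04, 0.999, 0.005], [0.999, -0.04, -0.007], [-0.007, 0.005, -1.0]]
ft_force: [-3.2, 0.4, 4.8]
width: 0.01
```

```bash
python3 -m handwheel '[0.3,-0.01,0,0,0.8, 0.6,-0.03,0,0,0.8, 0.9,-0.04,0,0,0.8, 1.2,-0.05,0,0,0.8, 1.4,-0.06,0,0,0.8]';python3 -m handwheel '[0.1,0,0,0,0.8, 0.2,-0.01,0,0,0.8, 0.3,-0.01,0,0,0.8, 0.4,-0.02,0,0,0.8, 0.5,-0.02,0,0,0.8]'
```

```text
clock: 41.33
ee_pos: [0.5799, 0.02, 0.0668]
orientation: [[0.04, 0.999, 0.005], [0.999, -0.04, -0.007], [-0.007, 0.005, -1.0]]
ft_force: [-3.4, 0.4, 3.7]
width: 0.0103
clock: 41.75
ee_pos: [0.5814, 0.02, 0.0667]
orientation: [[0.039, 0.999, -0.001], [0.999, -0.039, -0.008], [-0.008, -0.001, -1.0]]
ft_force: [-16.5, 0.1, 15.8]
width: 0.0101
```

The drawer is home: 0.150 m of travel from the stop reading, and the force has risen. Release, lift and back away.

```bash
python3 -m handwheel '[0,0,0,0,1.2, 0,0,0,0,3, 0,0,0,0,3, 0,0,2,0,3, 0,0,5,0,3]'; python3 -m handwheel '[0,0,4,0,3, 0,0,8,0,3, -2,-3,8,0,3, -4,-7,8,0,3, -7,-10,8,0,3]'; python3 -m handwheel '[-2,-4,0,0,3, -4,-8,0,0,3, -6,-12,0,0,3, -8,-15,0,0,3, -8,-15,0,0,3]'
python3 - <<'E'
from h import *
np.set_printoptions(suppress=True,precision=4)
s=st()
for n in('top','side'):
    c=cap(n,n+'12'); print('tray',cans(c,box=(.3,.7,-.42,-.2)))
    W=pts(c);hsv=cv2.cvtColor(c['img'],cv2.COLOR_RGB2HSV)
    m=(W[...,2]>.05)&(W[...,2]<.08)&(abs(W[...,1])<.2)&(W[...,0]>.45)&(W[...,0]<.612)&(hsv[...,1]<70)
    l=cv2.connectedComponentsWithStats(m.astype(np.uint8)); i=1+np.argmax(l[2][1:,4]); p=W[l[1]==i]
    print('handle min x',p.min(0),p.max(0))
E
```

```text
clock: 42.17
ee_pos: [0.5803, 0.0191, 0.1147]
orientation: [[0.039, 0.999, -0.006], [0.999, -0.04, -0.009], [-0.009, -0.006, -1.0]]
ft_force: [1.2, 0.1, 0.1]
width: 0.0299
clock: 42.58
ee_pos: [0.5143, -0.0804, 0.1953]
orientation: [[0.04, 0.999, -0.002], [0.999, -0.04, -0.009], [-0.009, -0.002, -1.0]]
ft_force: [-0.6, -2.5, 0.3]
width: 0.0302
clock: 43.0
ee_pos: [0.4296, -0.2387, 0.1944]
orientation: [[0.051, 0.999, -0.006], [0.999, -0.051, -0.013], [-0.013, -0.005, -1.0]]
ft_force: [-0.6, 0.1, -0.4]
width: 0.0299
t43.00 p [ 0.4296 -0.2387  0.1944] yaw(y-axis) -0.051 f [-0.58  0.15 -0.36] w 0.0299
tray [[  0.5433  -0.3449   0.0238   0.0603 138.     448.5145 219.4493]
 [  0.4883  -0.2598   0.0253   0.0608 236.     412.1992 243.5932]]
handle min x [ 0.5713 -0.0338  0.0631] [0.6119 0.0777 0.0779]
tray [[  0.5402  -0.3433   0.0269   0.0588 126.     388.2698 161.9762]
 [  0.4411  -0.3417   0.0268   0.0591 135.     417.0963 170.6815]
 [  0.4893  -0.2577   0.0259   0.0594 147.     393.898  179.7551]]
handle min x [ 0.5719 -0.0344  0.061 ] [0.612  0.0796 0.075 ]
```

View pics/side12.png

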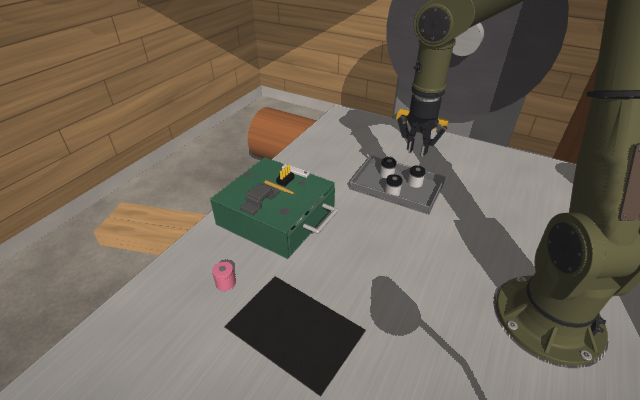

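View pics/top12.png

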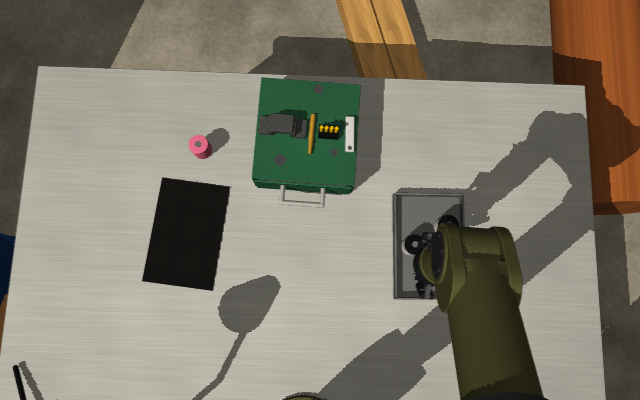

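The side view shows the drawer shut, three cans upright in the tray, and the mat empty. The handle edge reads about 2 mm short of my estimate, so I'll press once with closed fingers on the bar's front to be sure it is home.

```bash
python3 -m handwheel '[3,5,0,0,0, 5,9,0,0,0, 8,13,0,0,0, 10,17,0,0,0, 11,21,0,0,0]'; python3 -m handwheel '[0,4,0,0,0, 0,5,-1,0,0, 0,5,-3,0,0, 0,5,-5,0,0, 0,5,-6,0,0]'; python3 -c "
from h import *
s=st();print((np.array([.543,.022,.064])-s['ee_pos'])*100)"
```

```text
clock: 43.52
ee_pos: [0.5363, -0.0448, 0.1953]
orientation: [[0.045, 0.999, -0.0], [0.999, -0.045, -0.009], [-0.009, 0.0, -1.0]]
ft_force: [0.8, 0.5, 0.0]
width: -0.0001
clock: 43.93
ee_pos: [0.536, 0.0078, 0.1336]
orientation: [[0.041, 0.999, -0.001], [0.999, -0.041, -0.008], [-0.008, -0.001, -1.0]]
ft_force: [-0.2, 0.2, -0.1]
width: 0.0002
t43.93 p [0.536  0.0078 0.1336] yaw(y-axis) -0.041 f [-0.19  0.18 -0.14] w 0.0002
[ 0.70195458  1.41846979 -6.95850146]
```

```bash
python3 -m handwheel '[0,1.4,-1.5,0,0, 0,1.4,-3,0,0, 0,1.4,-4.5,0,0, 0,1.4,-6,0,0, 0,1.4,-7,0,0]'; python3 -m handwheel '[0.5,0,0,0,0, 1,0,0,0,0, 1.4,-0.1,0,0,0, 1.7,-0.1,0,0,0, 2,-0.1,0,0,0]'; python3 -m handwheel '[0.2,0,0,0,0, 0.4,0,0,0,0, 0.5,0,0,0,0, 0.6,0,0,0,0, 0.7,0,0,0,0]'
```

```text
clock: 44.35
ee_pos: [0.536, 0.023, 0.0626]
orientation: [[0.04, 0.999, -0.001], [0.999, -0.04, -0.008], [-0.008, -0.001, -1.0]]
ft_force: [0.0, -0.2, -0.5]
width: -0.0
clock: 44.77
ee_pos: [0.557, 0.022, 0.0633]
orientation: [[0.04, 0.999, -0.0], [0.999, -0.04, -0.007], [-0.007, 0.0, -1.0]]
ft_force: [0.5, 0.3, -0.0]
width: 0.0002
clock: 45.18
ee_pos: [0.5621, 0.0219, 0.0633]
orientation: [[0.04, 0.999, -0.004], [0.999, -0.04, -0.009], [-0.009, -0.003, -1.0]]
ft_force: [-9.2, -0.4, 8.9]
width: -0.0
```

```bash
python3 -m handwheel '[0.2,0,0,0,0, 0.4,0,0,0,0, 0.5,0,0,0,0, 0.5,0,0,0,0, 0.5,0,0,0,0]'; python3 -m handwheel '[-1,0,0,0,0, -3,0,0,0,0, -3,0,3,0,0, -3,0,6,0,0, -3,0,10,0,0]'; python3 -m handwheel '[-1,-4,4,0,0, -2,-8,4,0,0, -4,-12,4,0,0, -5,-16,4,0,0, -6,-20,4,0,0]';python3 - <<'E'
from h import *
s=st()
c=cap('top','top13');cv2.imwrite('pics/t13.png',cv2.resize(c['img'][70:230,230:480],None,fx=3.2,fy=3.2,interpolation=cv2.INTER_CUBIC)[...,::-1])
print(cans(c,box=(.3,.7,-.42,-.2))[:,:4].round(4))
c=cap('side');cv2.imwrite('pics/s13.png',cv2.resize(c['img'][130:260,200:450],None,fx=3.2,fy=3.2,interpolation=cv2.INTER_CUBIC)[...,::-1])
E
```

```text
clock: 45.6
ee_pos: [0.5623, 0.0218, 0.0633]
orientation: [[0.039, 0.999, -0.012], [0.999, -0.039, -0.011], [-0.011, -0.011, -1.0]]
ft_force: [-15.3, 0.3, 14.1]
width: -0.0003
clock: 46.02
ee_pos: [0.5309, 0.0216, 0.1629]
orientation: [[0.038, 0.999, -0.016], [0.999, -0.038, -0.011], [-0.011, -0.015, -1.0]]
ft_force: [0.1, -0.3, 0.1]
width: -0.0002
clock: 46.43
ee_pos: [0.4735, -0.1666, 0.2036]
orientation: [[0.037, 0.999, -0.014], [0.999, -0.038, -0.012], [-0.012, -0.014, -1.0]]
ft_force: [1.2, -0.2, -0.4]
width: 0.0002
t46.43 p [ 0.4735 -0.1666  0.2036] yaw(y-axis) -0.038 f [ 1.21 -0.23 -0.4 ] w 0.0002Traceback (most recent call last):
  File "<stdin>", line 4, in <module>
IndexError: too many indices for array: array is 1-dimensional, but 2 were indexed
```

View pics/t13.png

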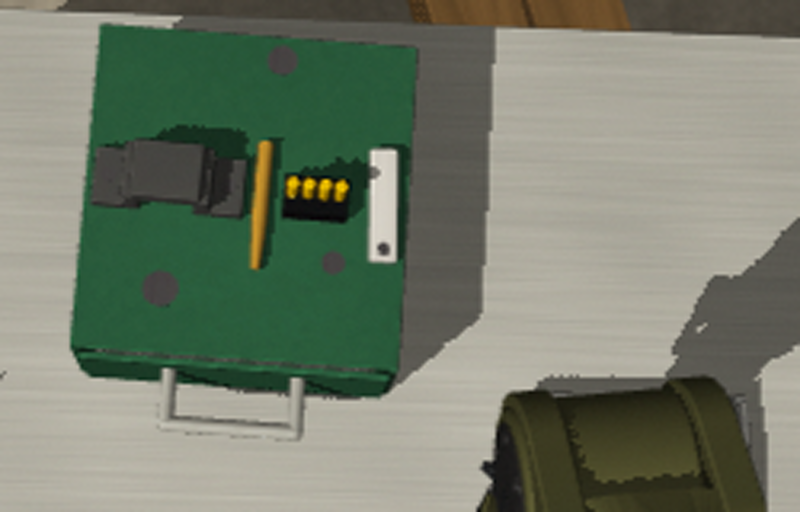

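The drawer is flush and stalls solidly under 15 N, and the four tools lie as before. One last look at the tray from the side.

Run:
```python
from h import *
c=cap('side');cv2.imwrite('pics/s13.png',cv2.resize(c['img'][130:260,200:450],None,fx=3.2,fy=3.2,interpolation=cv2.INTER_CUBIC)[...,::-1])
print(cans(c,box=(.3,.7,-.42,-.2)).round(4))
a=cv2.imread('pics/top0.png')[80:178,255:360].astype(int);b=cv2.imread('pics/top13.png')[80:178,255:360].astype(int)
print('tool area diff px',(abs(a-b).max(-1)>40).sum()); st()
```

```text
[[ 5.387000e-01 -3.449000e-01  2.830000e-02  5.920000e-02  1.280000e+02
   3.883281e+02  1.620547e+02]
 [ 4.383000e-01 -3.424000e-01  2.620000e-02  5.910000e-02  1.360000e+02
   4.173162e+02  1.707279e+02]
 [ 4.876000e-01 -2.604000e-01  2.670000e-02  5.910000e-02  1.450000e+02
   3.937931e+02  1.796414e+02]]
tool area diff px 0
t46.53 p [ 0.4717 -0.1734  0.2022] yaw(y-axis) -0.050 f [-0.01  0.47 -0.43] w -0.0006
```

View pics/s13.png

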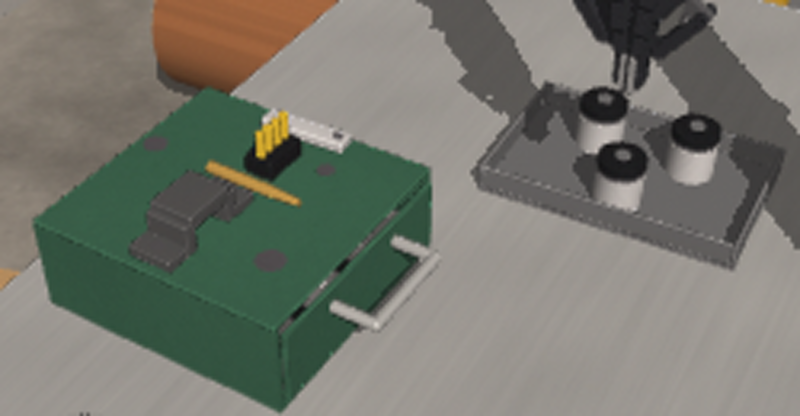

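The crop shows three cans upright in the tray at (604,120), (694,148) and (620,175), the drawer closed, the tools unmoved, and the gripper touching nothing. Handing in.

```bash
python3 -c "
from plant import bot
print(bot.sign_off())"
```

```text
the job is handed in; nothing more can be done
None
```

The job is done and handed in at about 46.5 s of the 210 s allowed. The five lubricators present are sorted by weight and the drawer is shut.

- **Full cans:** two (about 4.1 N each when hefted). They went into the middle and right drawer pockets, with the drawer pulled to its stop first.
- **Spent cans:** three (settled at about 0.9 to 1.2 N). They stand upright on the tray floor, confirmed by the last side view.
- **Drawer:** travel from the stop reading was 0.150 m. One handle measurement read about 2 mm short, so I pressed again. It stalled solidly at 15 N, and the picture shows it flush.
- **Tools and the pink can:** no pixel changed on the cabinet top, and the pink can was left alone.

**Off plan:**
- I gripped the first full can about 7 mm off-centre and allowed for it when placing it.
- The same can was later knocked about 13 mm within its pocket, and the drawer was found 3 mm in at the same time. Before I pushed the drawer home, the can was still upright on the floor of its own pocket. The closed drawer hides the two full cans, so I could not see them again.

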